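Close and pin the hold-down bar of a circuit-board holder

TASK

Get the circuit board clamped in its holder: first take the flux pot off the board and stand it upright in the shallow steel tray. Then push the free end of the hold-down bar round on its pivot, all the way into the fork to the stop, and lock it with the middle-length one of the three headed pins from the stand, pushed straight down through fork and bar until its head sits flush on the fork. Leave the other two pins and everything else on the bench where they are, and do not tip the pot.

Things in the scene. Friction and masses are not known exactly. Their poses are not given: they have to be found in the camera images.
- holder: board holder fixed to the bench: aluminium base 180 (x) x 260 (y) x 10 mm, bearing a green circuit board 150 x 150 x 2 mm (its top 12 mm above the bench). Origin: centre of the base's underside, at bench height; x points to the side where the closed bar lies, y from the fork towards the pivot, z up. It stands anywhere near the middle, turned up to 0.35 rad.
- pivot (a point): the bar's fixed pivot pin, upright, at holder (60, 100) mm, half-way up the bar's thickness, 33 mm above the bench; its head reaches 46 mm
- bar (a joint): hinge of the hold-down bar, rad: 0 at the stop inside the fork; at the start 1.0 to 1.3, swung open towards the robot. At value a the bar points from the pivot along (-sin a, -cos a) in the holder's x and y. It is stiff to about 0.12 N m, stays where it is left, and the stop is rigid.
- bar_end (a point): centre of the hole near the bar's free end, 200 mm from the pivot, half-way up the thickness. The bar is a flat steel strip 24 mm wide and 10 mm thick, 28 to 38 mm above the bench, ending 216 mm from the pivot; hole 11.5 mm; two rubber feet under it, 50 and 120 mm from the pivot, clear the board
- fork_hole (a point): centre of the 11 mm hole in the fork's top face, 48 mm above the bench, at holder (60, -100) mm. The fork: two steel lugs, 36 x 36 mm, 10 to 26 and 40 to 48 mm above the bench, joined by an 8 mm wall on the holder's +x side; the bar enters between them from the -x side. At the stop the holes line up. Under them the base is closed at 10 mm.
- pin_head (a point): centre of the head of the pin to use: round black plastic head, 16 mm across and 44 mm tall, over a steel shank 8 mm across and 36 mm long with a tapered tip; 30 g. It stands in one of the stand's holes, this point 64 mm above the bench. Fingers that take the head at this point must not reach more than 22 mm below it, or they touch the fork. z is up the pin.
- pin_seat (a point): underside of the same pin's head, on its axis, 22 mm below pin_head; it comes to rest on the fork's top face
- pin_tip (a point): tip of the same pin, 36 mm below pin_seat
- pin_short_head (a point): centre of the same sort of head on the pin with the 20 mm shank: its head stands lowest in the stand (point 48 mm above the bench); leave it
- pin_long_head (a point): centre of the same sort of head on the pin with the 50 mm shank: its head stands highest in the stand (point 78 mm above the bench); leave it
- stand: grey pin stand fixed to the bench, 130 (x) x 45 (y) x 22 mm, with three holes 42 mm apart along its x, 16 mm deep (9.5 mm across); any pin may be in any hole. Origin: centre of the underside. It stands on one side of the holder, the tray on the other.
- pot_c (a point): centre of the flux pot, a round amber glass pot with a white lid, 36 mm across and 45 mm tall, 60 to 130 g, standing on the circuit board in the bar's way; this point is half-way up
- tray_floor (a point): middle of the floor of the steel tray, 3 mm above the bench; the tray is fixed, 100 x 100 mm outside, walls 3 mm thick and 13 mm tall; axes along its sides
- vial: bystander: small round bottle, 26 mm across, 50 mm tall, beside the holder near the open bar; origin under its centre
- sponge_pot: bystander: round brass tip-cleaner pot, 58 mm across, 40 mm tall, on the robot's side of the pin stand; origin under its centre
- scraper: bystander: black flat scraper, 12 mm wide, 140 mm long, lying 6 mm high beyond the tray; origin under its handle's centre
- dropper: bystander: small round bottle, 24 mm across, 45 mm tall, just beyond the holder on the closed bar's side; origin under its centre
- driver: bystander: screwdriver lying far right; origin under it
- chip_box: bystander: flat clear box 72 x 102 x 30 mm far left; origin under its centre
- tin: bystander: glass jar, 48 mm across, 60 mm tall, on the right side; origin under its centre
Not all that is in view belongs to the job. What is shaped like the part that bears pin_head but yellow is not meant.

How it is judged:
By the outcome, as a careful person would: the job done as asked, in the order asked, and still so for the second after the job is handed in, with the robot touching nothing.
It also fails if it takes over 67 s, if anything falls off the work surface, if the arm or the gripper's body presses on something with over 40 N, if the wrist force passes 120 N, or if a joint passes its speed limit or range.

ROBOT

A 6-joint arm with a two-finger parallel gripper is mounted at the origin on the work surface. World frame = base frame: x ahead of the robot, y to its left, z up, the work surface at z = 0. Lengths are in m, angles in degrees, forces in N, time in s.
With the tool pointing down it reaches from about 0.35 to 0.875 m from the base axis. Payload 4.2 kg.
Tool frame: the origin (TCP) lies midway between the tips of the shut fingers; the grasp point (between the pads) lies 19 mm behind it (r.grasp_offset is the distance from the TCP to the grasp point, in m); z points along the fingers, y is the direction in which the jaws open and shut (so a half turn about z gives the same grasp; the last joint's range is limited). The gripper opens to 87 mm and grips with 3 to 60 N. Pads are 19 mm wide; open, the fingers measure 117 mm over their backs; the gripper's body (75 mm by 190 mm) begins 51 mm behind the grasp point.
Start: joints at [-48.209, 22.042, 0.453, 0, -68.411, -14.817], TCP at [0.284, -0.557, 0.223] pointing down, gripper open.
Joint ranges: [-179.83, 179.83], [-69.29, 118.12], [-61.27, 80.66], [-181.25, 117.63], [-171.15, -9.14], [-177.46, 177.46]. Speed limits (degrees/s): [159.86, 159.86, 180, 180, 180, 180].

INTERFACE

Orientations are given as a 3x3 rotation matrix whose columns are the frame's x, y, z axes.
In Python, from station import r gives the robot as it stands.
- The arm moves only by the shell command python3 -m crank 'ROWS'. ROWS is JSON, a list of rows, each a list of 3 entries, a list of its own where there are three numbers: the closure, from -1 (fully open) to 1 (shut), so that 0 is half open, then the shift along the tool's x, y, z as a fraction of full scale, then the turn, a rotation vector about the tool's x, y, z as a fraction of full scale. In form: [[fingers, [dx, dy, dz], [wx, wy, wz]], ...]. A call has 1 to 8 rows; each row shifts and turns the commanded pose from where the row before left it, along the tool's axes as they then stand; what a row does not reach is not made up. Full scale, the value 1, is 100 mm for a shift and 45 degrees for a turn. A row lasts 1/10 s, in which the tool goes at most 50 mm and 8.59 degrees, less where a joint would pass 70% of its speed; a pose out of reach is approached as far as the arm can. A call with a number of a shift or a turn outside -1 to 1 is refused whole. A call with a gripper value outside its range is refused whole. The fingers move at their own pace and stop on an object; the grip force is fixed at half the most. Time passes only in rows, so rows that do not move let the fingers close. It gives the time, the measured TCP pose, the force and the opening at its end, in the units of the state.
- r.sense(): the state, without advancing time (a new reading comes with each control period).
- r.capture(name): name is "scene" or "top"; returns a dict with "img" (480x640x3 uint8, blue, green, red), "fx", "fy", "cx", "cy" (pixels), "R" (3x3) and "t" (3): a world point X has camera coordinates R X + t. Camera axes: x right, y down, z forward; pixel columns grow to the right and rows downward; lengths in m; the calibration is good to about 2 mm. A picture is of the moment at which its call begins. There is no depth.
- r.finish_job(): hands the job in, once; it reports no verdict.
The state is a dict: "time_s": time; "joints": joint angles; "joint_velocities": joint speeds; "effort": joint torques, N m; "tcp_pos": TCP position; "ee_rot": TCP orientation; "wrist_force": force on the tool from outside, world axes, zero at the start; "moment": the same for the moment, N m; "gripper_width": opening from 0.0 (shut) to 1.0 (fully open).
Only numpy, scipy, OpenCV 4.12 (cv2) and the standard library are available. Lean on these libraries where they do the work, as an engineer would, in place of code of your own. Each camera call takes 0.05 s, during which the arm holds its last target.

## Working session

There is one attempt and no reset: what is moved stays moved. The work goes in short steps, Python scripts to look and compute and a shell command to move; the robot and the scene stay as the last step left them, time stands still between calls to the robot, and variables do not carry over. Pictures are saved under pics/ and viewed, and the job is handed in when it is done.

```bash
ls; mkdir -p pics; python3 - <<'E'
from station import r
import cv2,pickle,numpy as np
print(r.sense())
print(r.grasp_offset)
for n in("scene","top"):
    c=r.capture(n); cv2.imwrite(f"pics/{n}0.png",c["img"]); pickle.dump(c,open(f"{n}0.pkl","wb"))
    print(n,c["fx"],c["cx"],c["cy"],np.round(c["R"],3).tolist(),np.round(c["t"],3), np.round(-np.array(c["R"]).T@c["t"],3))
E
```

```text
pics
{'time_s': 0.0, 'joints': array([-4.82085523e+01,  2.20901922e+01,  3.79479505e-01, -2.78801843e-02,
       -6.84117471e+01, -1.48180624e+01]), 'joint_velocities': array([ 0.05229275, -0.1169998 ,  0.01500651,  0.04038019, -0.04088917,
        0.05374818]), 'effort': array([-5.05724965e-04, -3.90661275e+01,  1.87397987e+01,  4.21968877e+00,
        1.09030609e-02, -1.90378887e-04]), 'tcp_pos': array([ 0.28323538, -0.5564569 ,  0.22146643]), 'ee_rot': array([[-8.91298665e-01, -4.53415381e-01, -1.08698248e-03],
       [-4.53416671e-01,  8.91296657e-01,  1.89503932e-03],
       [ 1.09583869e-04,  2.18190199e-03, -9.99997614e-01]]), 'wrist_force': array([0.60815279, 0.46039424, 0.66614987]), 'moment': array([-0.01965456, -0.01326879, -0.02329417]), 'gripper_width': 1.003855804952582}
0.0187
scene 521.7606835683574 314.1213524505554 234.7176408380399 [[0.504, 0.863, 0.007], [0.463, -0.264, -0.846], [-0.729, 0.43, -0.533]] [-0.248 -0.225  1.585] [ 1.384 -0.527  0.656]
top 433.92724725738344 322.4688488253533 236.4824407137833 [[-0.007, -1.0, -0.018], [-0.983, 0.01, -0.184], [0.185, 0.016, -0.983]] [-0.046  0.584  1.09 ] [ 0.372 -0.07   1.178]
```

View pics/scene0.png

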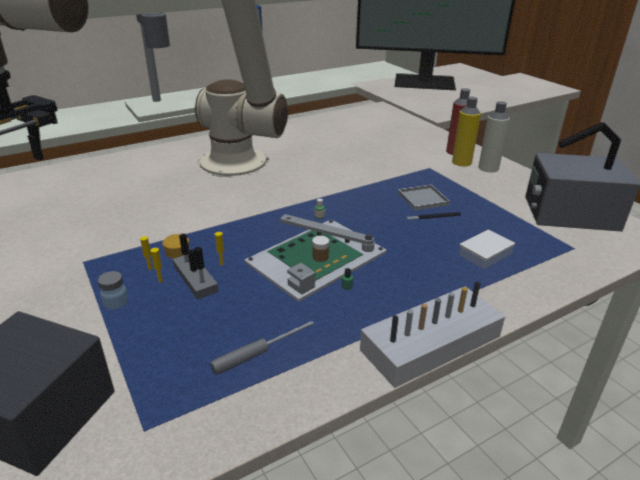

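View pics/top0.png

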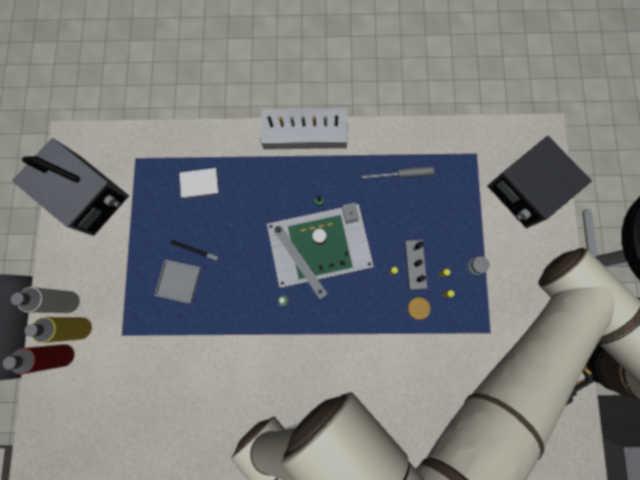

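The top view shows the holder around (320,245), the pot at (319,236), the bar from (279,230) to (322,295), the fork at (350,213), the stand at (417,265), the tray at (178,281), and yellow decoys at (394,270), (446,272) and (450,294). I'll enlarge these areas next.

```bash
cat > h.py <<'E'
import numpy as np,cv2,pickle
from station import r
def P(c,u,v,z):
    R=np.array(c["R"]);t=np.array(c["t"])
    d=R.T@np.array([(u-c["cx"])/c["fx"],(v-c["cy"])/c["fy"],1.0]); o=-R.T@t
    return o+d*(z-o[2])/d[2]
def proj(c,X):
    p=np.array(c["R"])@np.array(X)+np.array(c["t"])
    return np.array([c["fx"]*p[0]/p[2]+c["cx"],c["fy"]*p[1]/p[2]+c["cy"]])
def tri(cs,uvs):
    A=[];b=[]
    for c,(u,v) in zip(cs,uvs):
        R=np.array(c["R"]);t=np.array(c["t"])
        d=R.T@np.array([(u-c["cx"])/c["fx"],(v-c["cy"])/c["fy"],1.0]); d/=np.linalg.norm(d)
        M=np.eye(3)-np.outer(d,d); A.append(M); b.append(M@(-R.T@t))
    return np.linalg.lstsq(np.vstack(A),np.hstack(b),rcond=None)[0]
def load(n): return pickle.load(open(n+".pkl","rb"))
def crop(c,x0,y0,x1,y1,k,name):
    cv2.imwrite("pics/"+name,cv2.resize(c["img"][y0:y1,x0:x1],None,fx=k,fy=k,interpolation=cv2.INTER_CUBIC))
E
python3 - <<'E'
from h import *
t=load("top0");s=load("scene0")
crop(t,255,190,385,310,6,"t_hold.png")
crop(t,380,230,500,320,6,"t_stand.png")
crop(s,230,190,400,310,4.5,"s_hold.png")
crop(s,130,220,240,310,7,"s_stand.png")
E
```

```text
(no output)
```

View pics/t_hold.png

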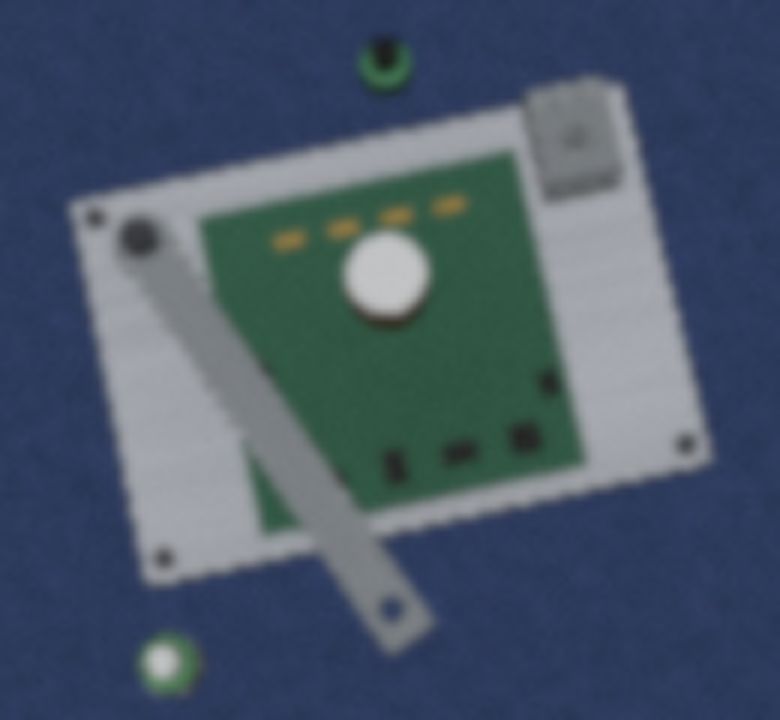

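View pics/t_stand.png

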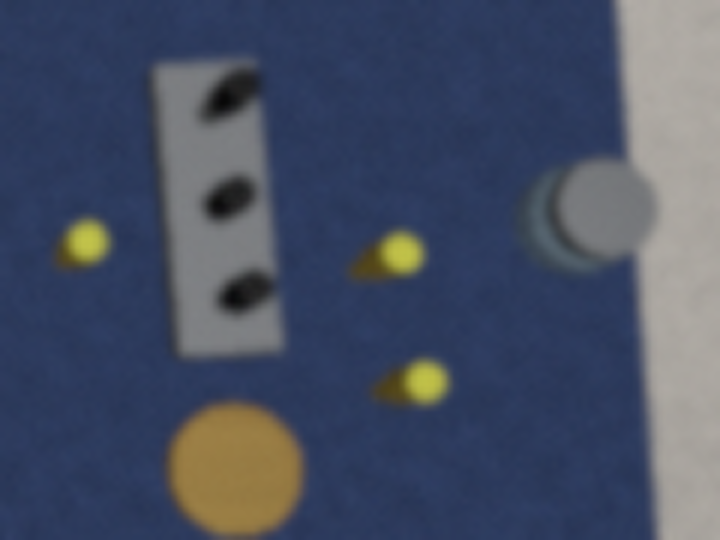

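View pics/s_hold.png

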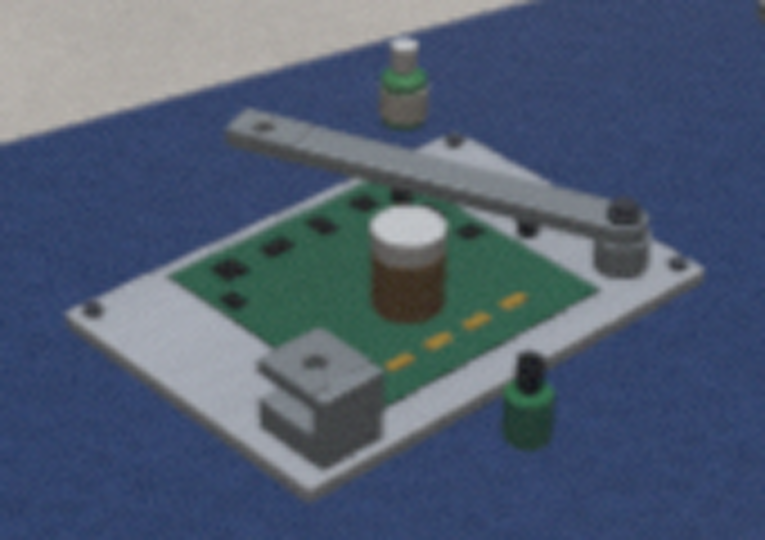

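View pics/s_stand.png

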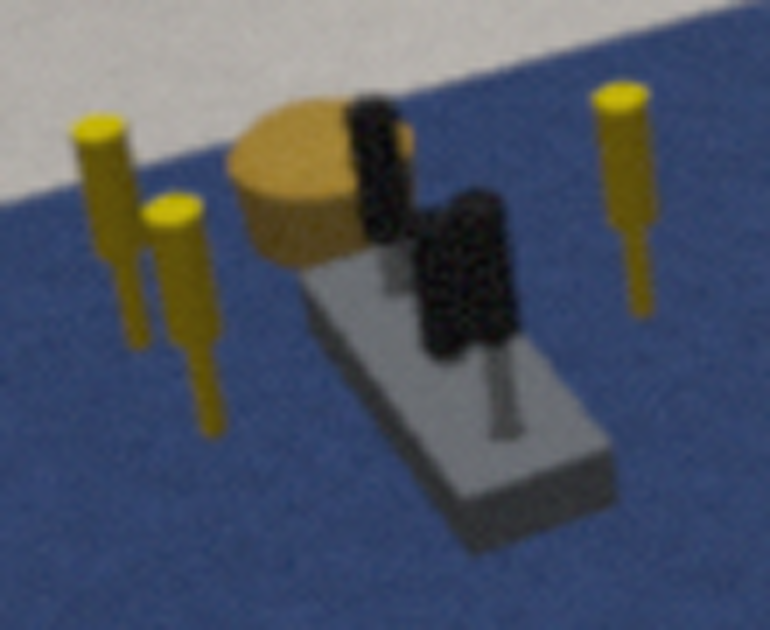

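```bash
cat > meas.py <<'E'
from h import *
t=load("top0");s=load("scene0")
def mm(x): return np.round(np.array(x)*1000,1)
def blobs(c,lo,hi,box,amin=8):
    x0,y0,x1,y1=box
    h=cv2.cvtColor(c["img"],cv2.COLOR_BGR2HSV)[y0:y1,x0:x1]
    m=cv2.inRange(h,np.array(lo),np.array(hi))
    n,l,st,ce=cv2.connectedComponentsWithStats(m)
    return [(st[i,4],ce[i]+[x0,y0],st[i,:4]+[x0,y0,0,0]) for i in range(1,n) if st[i,4]>=amin]
# not-blue mask around holder in top
x0,y0,x1,y1=255,190,390,312
h=cv2.cvtColor(t["img"],cv2.COLOR_BGR2HSV)
print("hsv mat",h[300,350],"base",h[265,360],"board",h[250,340],"fork",h[205,347],"bar",h[275,309],"tray",h[280,180])
m=cv2.inRange(h,np.array([0,0,0]),np.array([179,110,255]))|cv2.inRange(h,np.array([35,0,0]),np.array([95,255,255]))
mm_=np.zeros_like(m);mm_[y0:y1,x0:x1]=m[y0:y1,x0:x1]
cs,_=cv2.findContours(mm_,cv2.RETR_EXTERNAL,cv2.CHAIN_APPROX_NONE)
k=max(cs,key=cv2.contourArea)
cv2.imwrite("pics/m.png",cv2.resize(mm_[y0:y1,x0:x1],None,fx=5,fy=5))
# sides: fit lines to base edges with hand-picked end points (px)
C=np.array([[267,224],[360,203.5],[374,267],[279,287]],float)
k=k[:,0,:].astype(float)
lines=[]
for i in range(4):
    a,b=C[i],C[(i+1)%4];d=(b-a);L=np.linalg.norm(d);d/=L;nn=np.array([-d[1],d[0]])
    q=k-a;f=q@d;g=q@nn
    sel=k[(abs(g)<2.5)&(f>.08*L)&(f<(.75 if i==0 else .92)*L)]
    vx,vy,px,py=cv2.fitLine(sel.astype(np.float32),cv2.DIST_HUBER,0,.01,.01).ravel()
    lines.append(np.cross([px,py,1],[px+vx,py+vy,1]));print(i,len(sel))
cor=[]
for i in range(4):
    p=np.cross(lines[i-1],lines[i]);cor.append(p[:2]/p[2])
print("corners px",np.round(cor,1).tolist())
W=np.array([P(t,*p,.010) for p in cor]);print(mm(W))
for i in range(4):print("side",mm(np.linalg.norm(W[(i+1)%4]-W[i])))
E
python3 meas.py
```

```text
hsv mat [111 133  92] base [110  14 169] board [ 75 114  83] fork [106  22 129] bar [101  16 131] tray [101  16 131]
0 62
1 53
2 69
3 53
corners px [[265.1, 222.6], [358.8, 202.2], [374.5, 267.4], [278.2, 288.7]]
[[ 632.3  108.2   10. ]
 [ 687.4 -151.5   10. ]
 [ 505.5 -189.9   10. ]
 [ 450.3   69.7   10. ]]
side 265.4
side 186.0
side 265.4
side 186.1
```

View pics/m.png

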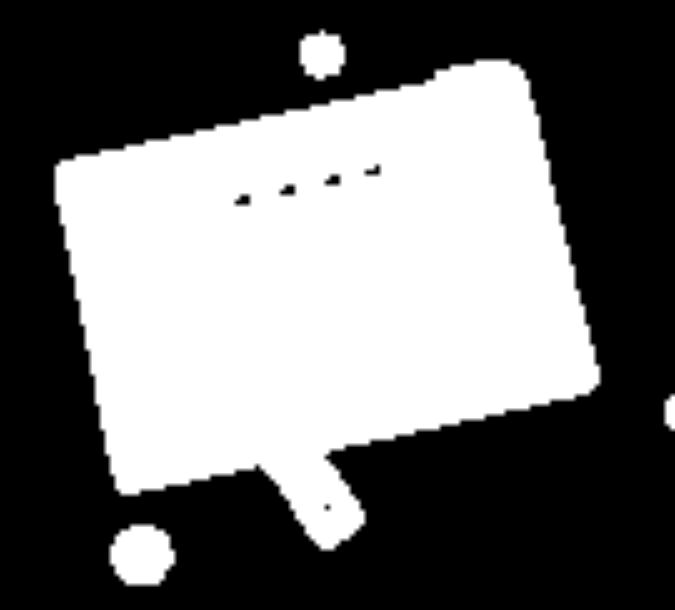

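```bash
cat > m2.py <<'E'
from h import *
t=load("top0");s=load("scene0")
mm=lambda x: np.round(np.array(x)*1000,1)
def cc(x,y,k,x0,y0): return ((x+.5)/k-.5+x0,(y+.5)/k-.5+y0)
T=lambda x,y:cc(x,y,6,255,190)
T2=lambda x,y:cc(x,y,6,380,230)
S=lambda x,y:cc(x,y,4.5,230,190)
S2=lambda x,y:cc(x,y,7,130,220)
for n,a,b,z in [("fork hole",T(574,137),S(316,362),.048),("pivot top",T(139,236),S(624,207),.046),("bar hole",T(391,608),S(264,127),.038),("pot lid",T(386,273),S(408,226),.057),("vial top",T(160,661),S(404,45),.05),("dropper top",T(385,50),S(530,358),.045)]:
    print(n,"tri",mm(tri([t,s],[a,b])),"top-ray",mm(P(t,*a,z)),"scene-ray",mm(P(s,*b,z)))
for n,b,z in [("med head top",S2(374,103),.086),("short top",S2(428,215),.070),("long top",S2(478,197),.100)]:
    print(n,"scene",mm(P(s,*b,z)))
for n,a,z in [("med head top",T2(262,288),.086),("short top",T2(240,190),.070),("long top",T2(245,84),.100)]:
    print(n,"top",mm(P(t,*a,z)))
for n,a,b in [("yA",T2(89,241),S2(622,97)),("yB",T2(402,253),S2(175,211)),("yC",T2(428,382),S2(101,130)),("sponge",T2(236,469),S2(322,142)),("tin",T2(606,208),(111,280))]:
    print(n,mm(tri([t,s],[a,b])))
# stand top corners
for p in [(152,66),(256,58),(286,348),(178,357)]: print("stand",mm(P(t,*T2(*p),.022)))
for p in [(308,285),(460,498),(612,450)]: print("stand s",mm(P(s,*S2(*p),.022)))
E
python3 m2.py
python3 - <<'E'
from h import *
t=load("top0");s=load("scene0")
crop(t,140,230,230,310,8,"t_tray.png")
crop(s,385,165,475,235,8,"s_tray.png")
E
```

```text
fork hole tri [ 649.7 -125.5   46.2] top-ray [ 649.2 -125.4   48. ] scene-ray [ 651.9 -126.6   48. ]
pivot top tri [607.6  69.5  42.6] top-ray [606.6  68.6  46. ] scene-ray [611.9  66.8  46. ]
bar hole tri [442.  -42.   36.1] top-ray [441.7 -42.4  38. ] scene-ray [445.1 -43.1  38. ]
pot lid tri [587.  -41.2  55.4] top-ray [586.6 -41.5  57. ] scene-ray [589.2 -42.2  57. ]
vial top tri [419.2  57.   47.6] top-ray [419.1  56.8  50. ] scene-ray [423.   54.7  50. ]
dropper top tri [691.6 -40.9  44.3] top-ray [691.2 -41.3  45. ] scene-ray [692.6 -41.   45. ]
med head top scene [ 470.7 -299.    86. ]
short top scene [ 511.1 -298.5   70. ]
long top scene [ 554.1 -295.4  100. ]
med head top top [ 470.  -303.2   86. ]
short top top [ 513.3 -299.4   70. ]
long top top [ 554.1 -297.4  100. ]
yA [ 491.4 -232.    78.7]
yB [ 485.2 -363.6   78. ]
yC [ 431.3 -370.8   77.6]
sponge [ 396.8 -299.2   31.3]
tin [ 506.7 -458.    52.9]
stand [ 575.9 -272.6   22. ]
stand [ 579.1 -319.3   22. ]
stand [ 449.2 -326.2   22. ]
stand [ 445.7 -278.6   22. ]
stand s [ 458.  -323.6   22. ]
stand s [ 579.4 -318.7   22. ]
stand s [ 579.8 -274.1   22. ]
```

View pics/t_tray.png

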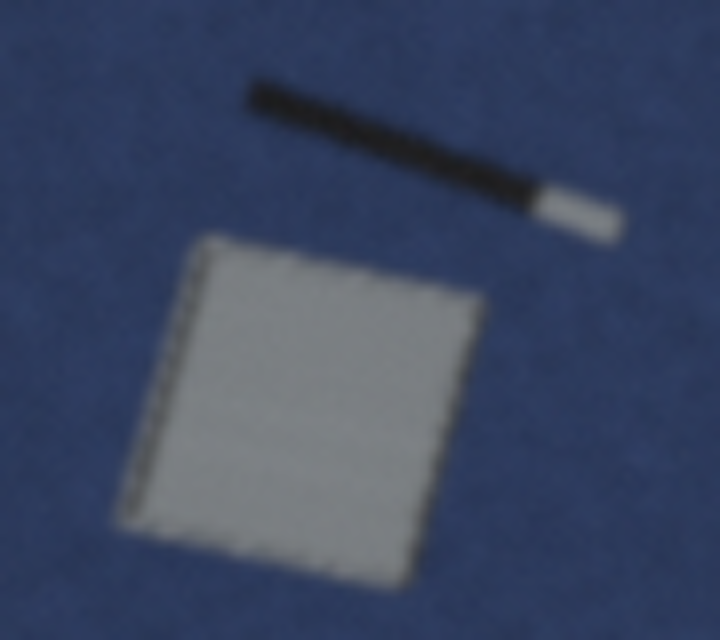

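View pics/s_tray.png

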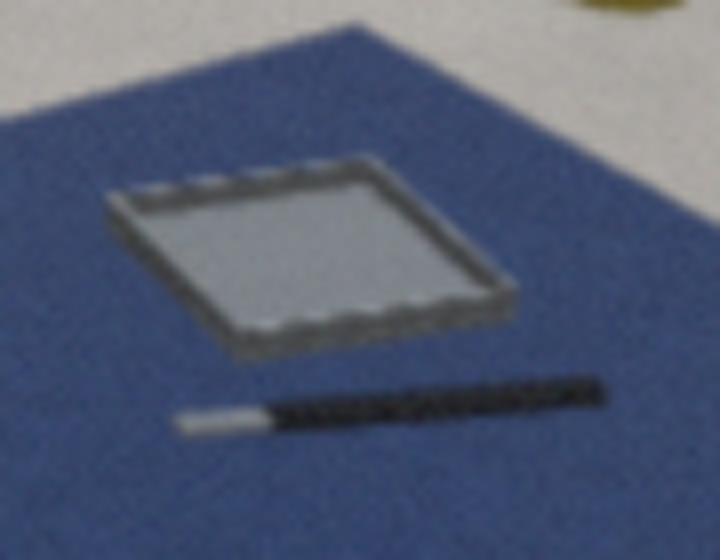

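I checked the candidates for the pin to use, all black heads in the stand:
- Top view (421,279), scene (183,236): about 20 mm of shank is visible, so this is the middle-length pin.
- Scene (191,256): the head sits almost on the block, so this is the short pin.
- Scene (199,252): about 34 mm of shank is visible, so this is the long pin.

The scene crop confirms this: the pin to use is in the hole on the robot's side. The yellow ones are decoys standing loose on the mat. All points agree to 2–3 mm with the heights and sizes given: the bar is 199 mm long and the stand pitch is 42 mm.

```bash
cat >> h.py <<'E'
def plan(x,y,z,yaw=None):
    """yaw = wanted direction (deg) of tool y in world (mod 180); prints turn rows (tool wz, fraction) and shift in tool axes after turn"""
    q=r.sense();R=q["ee_rot"];p=q["tcp_pos"]
    cur=np.degrees(np.arctan2(R[1,1],R[0,1]))
    d=0
    if yaw is not None:
        d=(yaw-cur+90)%180-90
    # tool z points down: world +d == tool -d
    from scipy.spatial.transform import Rotation as Ro
    # also level the tool
    ya=np.radians(cur+d); yv=np.array([np.cos(ya),np.sin(ya),0]);zv=np.array([0,0,-1.]);Rt=np.column_stack([np.cross(yv,zv),yv,zv])
    w=np.degrees(Ro.from_matrix(R.T@Rt).as_rotvec())/45
    sh=Rt.T@(np.array([x,y,z])-p)/0.1
    print("t",round(q["time_s"],2),"p",np.round(p*1000,1),"yaw",round(cur,1),"j",np.round(q["joints"],0),"F",np.round(q["wrist_force"],1),"w",round(q["gripper_width"],3))
    print(" turn",np.round(w,3),"shift",np.round(sh,3),"norm",round(np.linalg.norm(sh),2))
E
python3 - <<'E'
from h import *
t=load("top0")
c=np.array([P(t,(x+.5)/8-.5+140,(y+.5)/8-.5+230,.013) for x,y in [(203,234),(488,296),(407,590),(116,523)]])
print(np.round(c*1000,1), np.round(c.mean(0)*1000,1),[round(np.linalg.norm(c[i]-c[i-1])*1000) for i in range(4)])
plan(.5868,-.0414,.150,75)
E
```

```text
[[533.4 379.6  13. ]
 [511.4 281.1  13. ]
 [413.  303.8  13. ]
 [435.9 403.1  13. ]] [473.4 341.9  13. ] [100, 101, 101, 102]
t 0.1 p [ 283.3 -556.5  221.6] yaw 117.0 j [-48.  22.   0.  -0. -68. -15.] F [ 0.4  0.7 -1.1] w 0.999
 turn [ 0.002 -0.001  0.933] shift [-1.599  5.761  0.716] norm 6.02
```

```bash
python3 -m crank '[[-1,[0,0,0],[0,0,0.187]],[-1,[0,0,0],[0,0,0.187]],[-1,[0,0,0],[0,0,0.187]],[-1,[0,0,0],[0,0,0.187]],[-1,[0,0,0],[0,0,0.187]],[-1,[-0.1,0.36,0],[0,0,0]],[-1,[-0.1,0.36,0],[0,0,0]],[-1,[-0.1,0.36,0],[0,0,0]]]'; python3 -m crank '[[-1,[-0.1,0.36,0],[0,0,0]],[-1,[-0.1,0.36,0],[0,0,0]],[-1,[-0.1,0.36,0],[0,0,0]],[-1,[-0.1,0.36,0],[0,0,0]],[-1,[-0.1,0.36,0],[0,0,0]],[-1,[-0.1,0.36,0],[0,0,0]],[-1,[-0.1,0.36,0],[0,0,0]],[-1,[-0.1,0.36,0],[0,0,0]]]'; python3 -c "
from h import *
plan(.5868,-.0414,.100,75)"
```

```text
time_s: 0.9
tcp_pos: [0.3407, -0.4593, 0.2218]
ee_rot: [[-0.965, 0.262, -0.001], [0.262, 0.965, 0.001], [0.001, 0.001, -1.0]]
wrist_force: [1.3, 0.4, -0.2]
gripper_width: 1.001
time_s: 1.7
tcp_pos: [0.4932, -0.2018, 0.2222]
ee_rot: [[-0.965, 0.26, -0.001], [0.26, 0.965, 0.0], [0.001, 0.0, -1.0]]
wrist_force: [0.4, -1.0, 0.9]
gripper_width: 0.996
t 1.7 p [ 493.2 -201.8  222.2] yaw 74.9 j [  -5.   13.  -12.   -0.  -64. -100.] F [ 0.4 -1.   0.9] w 0.996
 turn [ 0.    -0.001 -0.002] shift [-0.489  1.791  1.222] norm 2.22
```

```bash
python3 -m crank '[[-1,[-0.1,0.36,0],[0,0,0]],[-1,[-0.1,0.36,0],[0,0,0]],[-1,[-0.1,0.36,0.2],[0,0,0]],[-1,[-0.1,0.36,0.3],[0,0,0]],[-1,[-0.09,0.35,0.35],[0,0,0]],[-1,[0,0,0.35],[0,0,0]],[-1,[0,0,0],[0,0,0]]]'; python3 -c "
from h import *
plan(.5868,-.0414,.027,75)"
```

```text
time_s: 2.4
tcp_pos: [0.5828, -0.0428, 0.0971]
ee_rot: [[-0.965, 0.26, -0.013], [0.26, 0.966, -0.001], [0.012, -0.004, -1.0]]
wrist_force: [-0.6, -0.1, -0.1]
gripper_width: 1.003
t 2.4 p [582.8 -42.8  97.1] yaw 74.9 j [  12.   25.  -14.   -0.  -51. -117.] F [-0.6 -0.1 -0.1] w 1.003
 turn [-0.005 -0.015 -0.002] shift [-0.035  0.024  0.701] norm 0.7
```

```bash
python3 -m crank '[[-1,[0,0,0],[0,0,0]],[-1,[0,0,0],[0,0,0]]]'; python3 -c "
from h import *
plan(.5868,-.0414,.027,75)
c=r.capture('scene');crop(c,210,130,410,280,4,'a1.png')"
```

```text
time_s: 2.6
tcp_pos: [0.5879, -0.044, 0.1049]
ee_rot: [[-0.965, 0.261, 0.004], [0.261, 0.965, 0.0], [-0.003, 0.001, -1.0]]
wrist_force: [-0.0, 0.3, -0.4]
gripper_width: 0.999
t 2.6 p [587.9 -44.  104.9] yaw 74.9 j [  11.   25.  -14.    0.  -51. -117.] F [-0.   0.3 -0.4] w 0.999
 turn [ 0.001  0.004 -0.003] shift [0.017 0.022 0.779] norm 0.78
```

View pics/a1.png

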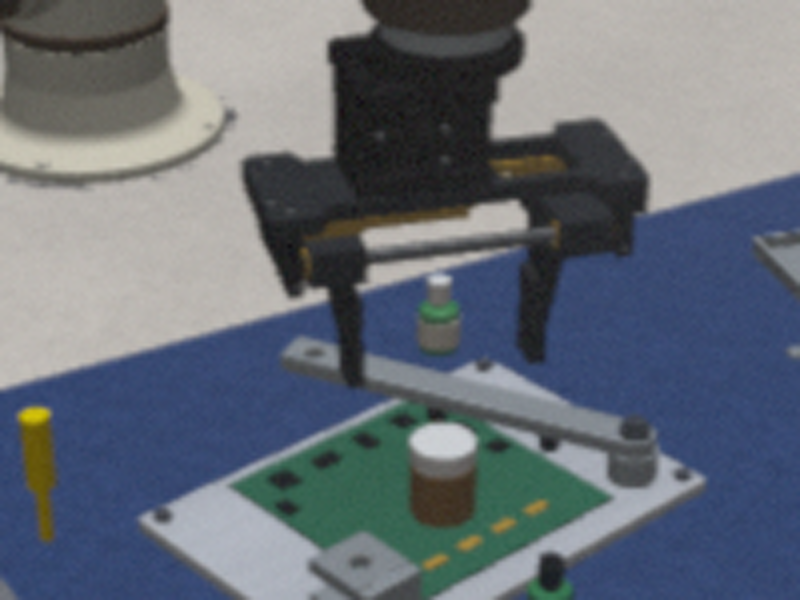

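The open fingers hang either side of the pot, which is at crop (443,470), so I'm descending.

```bash
python3 -m crank '[[-1,[0.016,0.022,0.2],[0,0,0]],[-1,[0,0,0.2],[0,0,0]],[-1,[0,0,0.2],[0,0,0]],[-1,[0,0,0.18],[0,0,0]],[-1,[0,0,0],[0,0,0]],[-1,[0,0,0],[0,0,0]]]'; python3 -c "
from h import *
plan(.5868,-.0414,.027,75)
c=r.capture('scene');crop(c,210,130,410,280,4,'a2.png')"
```

```text
time_s: 3.25
tcp_pos: [0.5867, -0.0413, 0.0264]
ee_rot: [[-0.965, 0.261, 0.002], [0.261, 0.965, 0.0], [-0.002, 0.001, -1.0]]
wrist_force: [-0.0, 0.2, 0.3]
gripper_width: 1.004
t 3.25 p [586.7 -41.3  26.4] yaw 74.9 j [  12.   30.  -18.    0.  -41. -117.] F [-0.   0.2  0.3] w 1.004
 turn [ 0.001  0.003 -0.003] shift [-0.001 -0.001 -0.006] norm 0.01
```

View pics/a2.png

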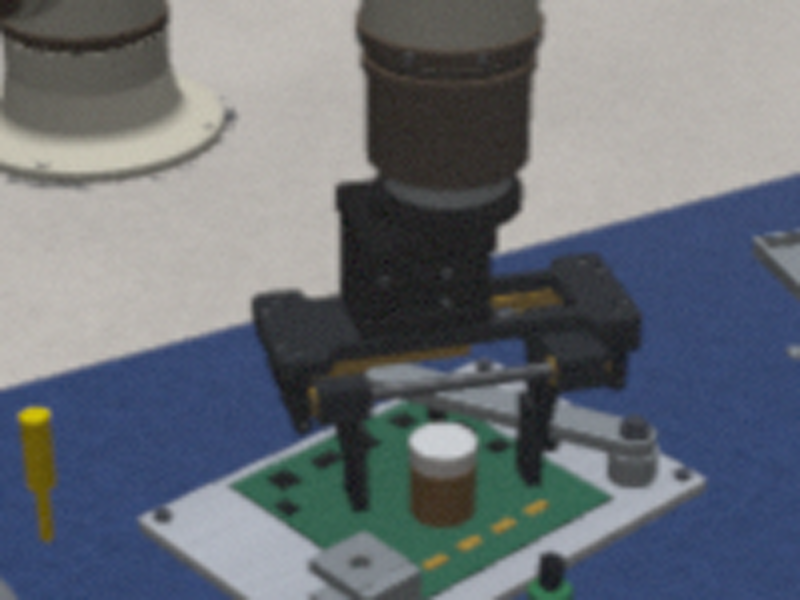

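```bash
python3 -m crank '[[1,[0,0,0],[0,0,0]],[1,[0,0,0],[0,0,0]],[1,[0,0,0],[0,0,0]],[1,[0,0,0],[0,0,0]],[1,[0,0,0],[0,0,0]],[1,[0,0,0],[0,0,0]]]'; python3 -c "
from h import *
plan(.5868,-.0414,.027,75)"
```

```text
time_s: 3.9
tcp_pos: [0.5857, -0.0409, 0.0247]
ee_rot: [[-0.965, 0.26, -0.0], [0.26, 0.965, -0.0], [0.0, -0.0, -1.0]]
wrist_force: [0.3, 0.7, -0.7]
gripper_width: 0.538
t 3.9 p [585.7 -40.9  24.7] yaw 74.9 j [  12.   30.  -18.    0.  -41. -117.] F [ 0.3  0.7 -0.7] w 0.538
 turn [-0.    -0.    -0.002] shift [-0.012 -0.002 -0.023] norm 0.03
```

```bash
python3 -m crank '[[1,[0,0,0],[0,0,0]],[1,[0,0,0],[0,0,0]],[1,[0,0,0],[0,0,0]],[1,[0,0,0],[0,0,0]]]'; python3 -m crank '[[1,[0,0,-0.1],[0,0,0]],[1,[0,0,-0.2],[0,0,0]],[1,[0,0,-0.3],[0,0,0]],[1,[0,0,-0.3],[0,0,0]],[1,[0,0,-0.1],[0,0,0]],[1,[0,0,0],[0,0,0]]]'; python3 -c "
from h import *
plan(.4734,.3419,.122,75)
c=r.capture('scene');crop(c,210,130,410,280,4,'a3.png')"
```

```text
time_s: 4.3
tcp_pos: [0.5857, -0.0409, 0.0247]
ee_rot: [[-0.965, 0.261, -0.0], [0.261, 0.965, -0.0], [0.0, -0.0, -1.0]]
wrist_force: [0.7, 0.4, -0.2]
gripper_width: 0.405
time_s: 4.9
tcp_pos: [0.5867, -0.0407, 0.1268]
ee_rot: [[-0.965, 0.261, 0.004], [0.261, 0.965, 0.001], [-0.004, 0.002, -1.0]]
wrist_force: [-0.0, -0.1, -0.7]
gripper_width: 0.404
t 4.9 p [586.7 -40.7 126.8] yaw 74.9 j [  12.   23.  -13.    0.  -54. -117.] F [-0.  -0.1 -0.7] w 0.404
 turn [ 0.002  0.005 -0.002] shift [2.085 3.403 0.048] norm 3.99
```

View pics/a3.png

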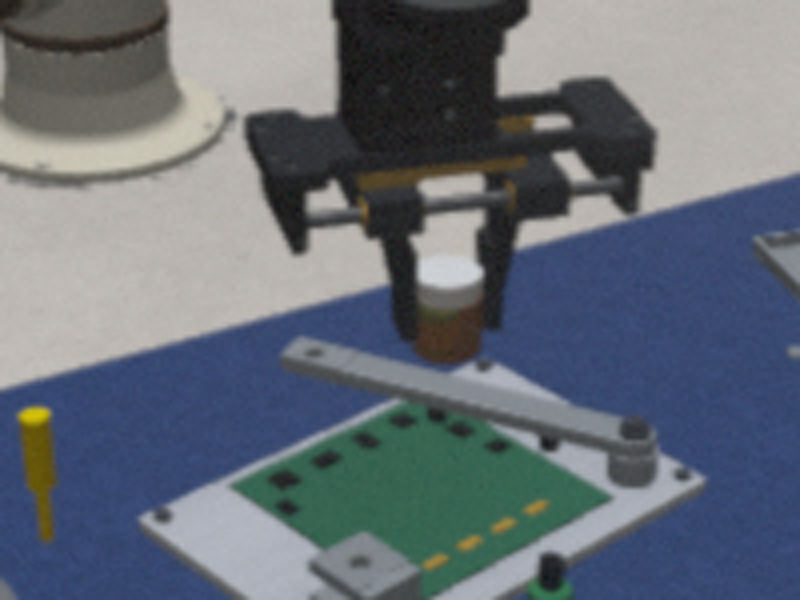

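The pot is held upright, with the opening reading about 35 mm. Now carrying it to the tray.

```bash
python3 -m crank '[[1,[0.07,0.11,0],[0,0,0]],[1,[0.14,0.23,0],[0,0,0]],[1,[0.15,0.245,0],[0,0,0]],[1,[0.15,0.245,0],[0,0,0]],[1,[0.15,0.245,0],[0,0,0]],[1,[0.15,0.245,0],[0,0,0]],[1,[0.15,0.245,0],[0,0,0]],[1,[0.15,0.245,0],[0,0,0]]]'; python3 -m crank '[[1,[0.15,0.245,0],[0,0,0]],[1,[0.15,0.245,0],[0,0,0]],[1,[0.15,0.245,0],[0,0,0]],[1,[0.15,0.245,0],[0,0,0]],[1,[0.15,0.245,0],[0,0,0]],[1,[0.14,0.23,0],[0,0,0]],[1,[0.08,0.13,0],[0,0,0]],[1,[0,0,0],[0,0,0]]]';python3 -c "
from h import *
plan(.4734,.3419,.017,75)"
```

```text
time_s: 5.75
tcp_pos: [0.5239, 0.1639, 0.123]
ee_rot: [[-0.966, 0.26, -0.003], [0.26, 0.966, -0.002], [0.003, -0.003, -1.0]]
wrist_force: [0.3, 0.9, -0.6]
gripper_width: 0.403
time_s: 6.55
tcp_pos: [0.4721, 0.3424, 0.1234]
ee_rot: [[-0.966, 0.258, -0.001], [0.258, 0.966, -0.002], [0.001, -0.002, -1.0]]
wrist_force: [-0.2, -0.8, -0.4]
gripper_width: 0.406
t 6.55 p [472.1 342.4 123.4] yaw 75.0 j [  52.   23.  -13.   -0.  -54. -157.] F [-0.2 -0.8 -0.4] w 0.406
 turn [-0.002 -0.001  0.001] shift [-0.014 -0.002  1.064] norm 1.06
```

```bash
python3 -m crank '[[1,[-0.01,0,0.2],[0,0,0]],[1,[0,0,0.25],[0,0,0]],[1,[0,0,0.25],[0,0,0]],[1,[0,0,0.18],[0,0,0]],[1,[0,0,0.08],[0,0,0]],[1,[0,0,0.04],[0,0,0]],[1,[0,0,0],[0,0,0]],[1,[0,0,0],[0,0,0]]]';python3 -c "
from h import *
plan(.4734,.3419,.0155,75)
c=r.capture('scene');crop(c,350,110,500,230,5,'a4.png')"
```

```text
time_s: 7.35
tcp_pos: [0.4748, 0.3411, 0.0256]
ee_rot: [[-0.965, 0.261, 0.001], [0.261, 0.965, 0.001], [-0.001, 0.001, -1.0]]
wrist_force: [0.8, 0.1, -1.6]
gripper_width: 0.404
t 7.35 p [474.8 341.1  25.6] yaw 74.9 j [  52.   30.  -19.    0.  -41. -157.] F [ 0.8  0.1 -1.6] w 0.404
 turn [ 0.002  0.001 -0.002] shift [0.016 0.004 0.101] norm 0.1
```

View pics/a4.png

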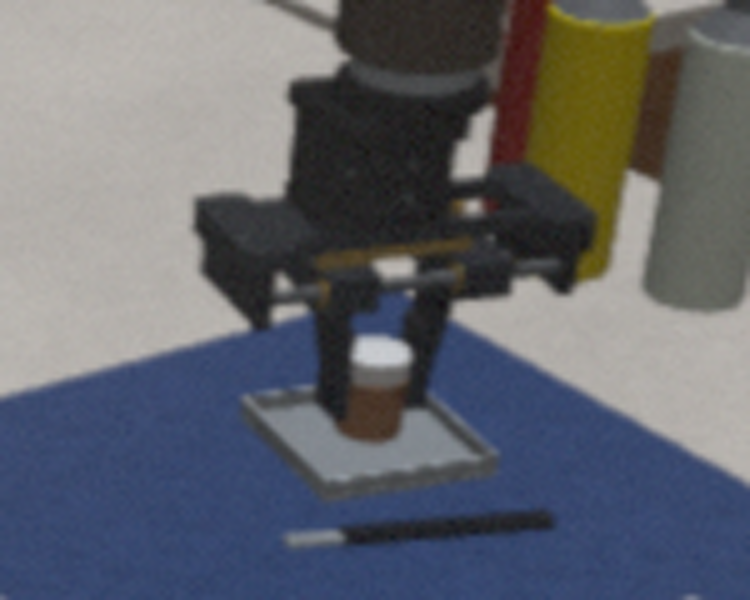

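```bash
python3 -m crank '[[1,[0.01,0,0.04],[0,0,0]],[1,[0,0,0.03],[0,0,0]],[1,[0,0,0.01],[0,0,0]],[1,[0,0,0],[0,0,0]],[1,[0,0,0],[0,0,0]]]';python3 -m crank '[[1,[0,0,0.01],[0,0,0]],[1,[0,0,0],[0,0,0]]]';python3 -m crank '[[1,[0,0,0.01],[0,0,0]],[1,[0,0,0],[0,0,0]]]'
```

```text
time_s: 7.9
tcp_pos: [0.4734, 0.3411, 0.0168]
ee_rot: [[-0.966, 0.26, 0.0], [0.26, 0.966, 0.0], [-0.0, 0.0, -1.0]]
wrist_force: [-0.5, 0.2, -0.7]
gripper_width: 0.409
time_s: 8.1
tcp_pos: [0.4734, 0.3411, 0.0157]
ee_rot: [[-0.965, 0.261, -0.0], [0.261, 0.965, 0.0], [0.0, -0.0, -1.0]]
wrist_force: [-0.4, 0.0, -0.6]
gripper_width: 0.407
time_s: 8.3
tcp_pos: [0.4734, 0.3411, 0.0156]
ee_rot: [[-0.966, 0.26, 0.0], [0.26, 0.966, -0.0], [-0.0, 0.0, -1.0]]
wrist_force: [-1.1, -0.9, 5.2]
gripper_width: 0.405
```

Floor contact came at the expected height: force up, z stopped at 15.6 mm. Opening partly, then rising.

```bash
python3 -m crank '[[-0.15,[0,0,0],[0,0,0]],[-0.15,[0,0,0],[0,0,0]],[-0.15,[0,0,0],[0,0,0]],[-0.15,[0,0,0],[0,0,0]],[-0.15,[0,0,-0.05],[0,0,0]],[-0.15,[0,0,-0.15],[0,0,0]],[-0.15,[0,0,-0.3],[0,0,0]],[-0.15,[0,0,-0.4],[0,0,0]]]';python3 -c "
from h import *
c=r.capture('scene');crop(c,350,110,500,230,5,'a5.png')"
```

```text
time_s: 9.1
tcp_pos: [0.4724, 0.34, 0.1042]
ee_rot: [[-0.965, 0.261, -0.003], [0.261, 0.965, -0.003], [0.002, -0.004, -1.0]]
wrist_force: [1.8, -0.2, -0.4]
gripper_width: 0.573
```

View pics/a5.png

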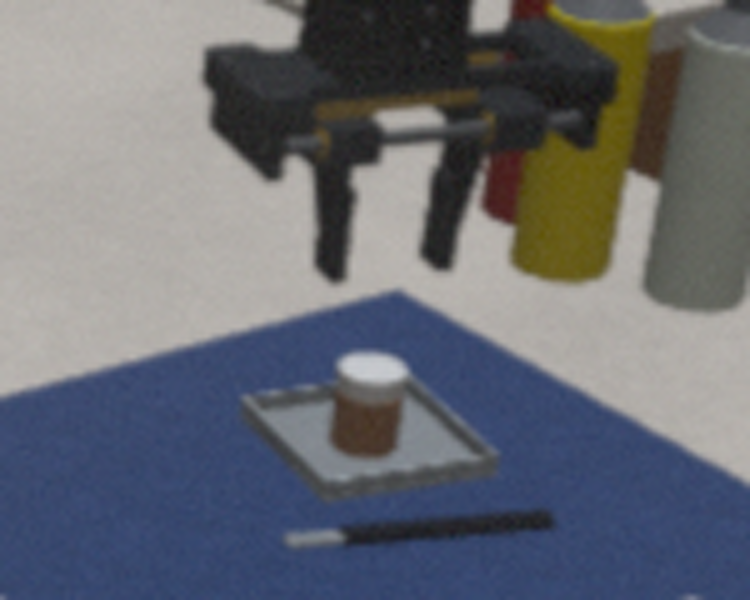

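The pot stands upright inside the tray, at crop (368,400). Next I shut the fingers and go to the trailing side of the bar.

```bash
python3 -m crank '[[1,[0,0,0],[0,0,-0.18]],[1,[0,0,0],[0,0,-0.18]],[1,[0,0,0],[0,0,-0.18]],[1,[0,0,0],[0,0,-0.18]],[1,[0,0,0],[0,0,-0.18]],[1,[0,0,0],[0,0,-0.18]],[1,[0,0,0],[0,0,0]]]';python3 -c "
from h import *
plan(.4618,.0159,.104,124.1)"
```

```text
time_s: 9.85
tcp_pos: [0.4734, 0.3411, 0.105]
ee_rot: [[-0.834, -0.552, 0.0], [-0.552, 0.834, 0.0], [-0.0, 0.0, -1.0]]
wrist_force: [-0.5, -0.3, -0.2]
gripper_width: 0.043
t 9.85 p [473.4 341.1 105. ] yaw 123.5 j [  52.   24.  -14.    0.  -51. -108.] F [-0.5 -0.3 -0.2] w 0.043
 turn [ 0.     0.001 -0.014] shift [ 1.92  -2.628  0.01 ] norm 3.25
```

```bash
python3 -m crank '[[1,[0.11,-0.15,0],[0,0,-0.014]],[1,[0.22,-0.3,0],[0,0,0]],[1,[0.24,-0.33,0],[0,0,0]],[1,[0.24,-0.33,0],[0,0,0]],[1,[0.24,-0.33,0],[0,0,0]],[1,[0.24,-0.33,0],[0,0,0]],[1,[0.24,-0.33,0],[0,0,0]],[1,[0.22,-0.3,0],[0,0,0]]]';python3 -m crank '[[1,[0.17,-0.228,0.1],[0,0,0]],[1,[0,0,0.2],[0,0,0]],[1,[0,0,0],[0,0,0]],[1,[0,0,0],[0,0,0]]]';python3 -c "
from h import *
plan(.4618,.0159,.0235,124.1)
c=r.capture('scene');crop(c,210,130,410,280,4,'a6.png')
c=r.capture('top');crop(c,240,180,390,330,4,'a6t.png')"
```

```text
time_s: 10.65
tcp_pos: [0.4627, 0.0426, 0.1051]
ee_rot: [[-0.83, -0.558, 0.001], [-0.558, 0.83, 0.0], [-0.001, -0.0, -1.0]]
wrist_force: [0.3, 0.2, 0.3]
gripper_width: -0.001
time_s: 11.05
tcp_pos: [0.4619, 0.0159, 0.0751]
ee_rot: [[-0.828, -0.56, 0.0], [-0.56, 0.828, -0.0], [0.0, -0.0, -1.0]]
wrist_force: [0.4, 0.1, -0.0]
gripper_width: 0.005
t 11.05 p [461.9  15.9  75.1] yaw 124.1 j [ 22.  16. -33.   0. -40. -78.] F [ 0.4  0.1 -0. ] w 0.005
 turn [-0.    -0.    -0.001] shift [0.001 0.001 0.516] norm 0.52
```

View pics/a6.png

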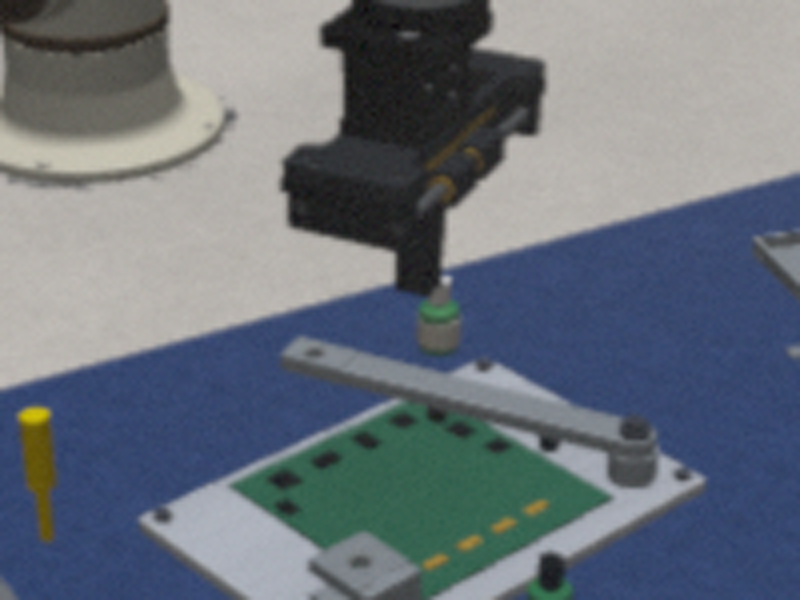

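View pics/a6t.png

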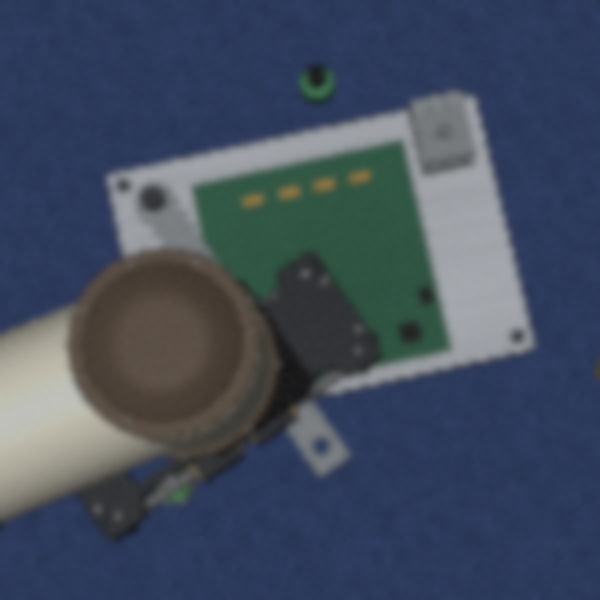

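The shut fingers hang beside the bar's trailing side, between bar and vial, with room. I'll descend 51 mm.

```bash
python3 -m crank '[[1,[0,0,0.15],[0,0,0]],[1,[0,0,0.2],[0,0,0]],[1,[0,0,0.12],[0,0,0]],[1,[0,0,0.045],[0,0,0]],[1,[0,0,0],[0,0,0]]]';python3 -c "
from h import *
plan(.4618,.0159,.0235,124.1)
c=r.capture('scene');crop(c,210,130,410,280,4,'a7.png')"
```

```text
time_s: 11.65
tcp_pos: [0.4619, 0.0163, 0.0234]
ee_rot: [[-0.827, -0.562, 0.0], [-0.562, 0.827, -0.0], [0.0, -0.0, -1.0]]
wrist_force: [-0.2, -1.1, 0.5]
gripper_width: 0.001
t 11.65 p [461.9  16.3  23.4] yaw 124.2 j [ 22.  22. -36.   0. -32. -78.] F [-0.2 -1.1  0.5] w 0.001
 turn [-0.    -0.     0.002] shift [ 0.003 -0.003 -0.001] norm 0.0
```

View pics/a7.png

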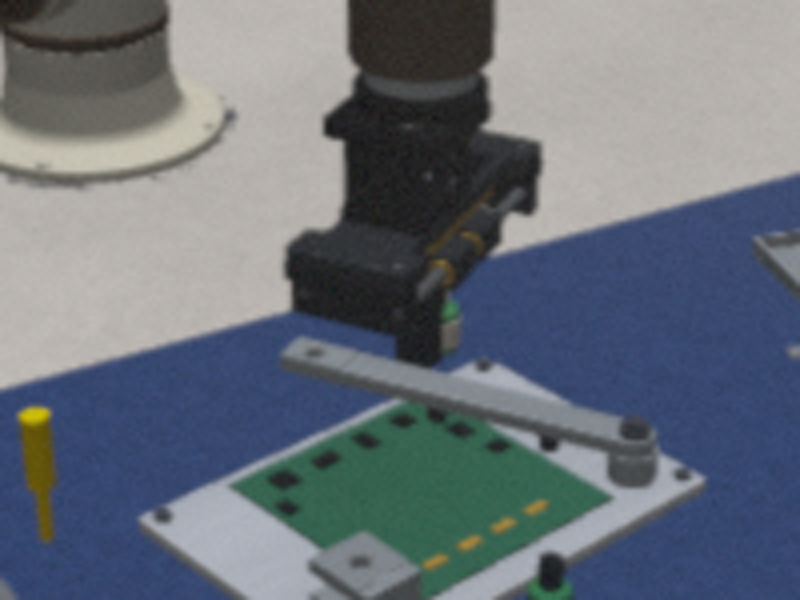

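```bash
python3 -m crank '[[1,[0,-0.06,0],[0,0,0]],[1,[0,-0.04,0],[0,0,0]],[1,[0.015,-0.104,0],[0,0,-0.089]],[1,[0.015,-0.104,0],[0,0,-0.089]],[1,[0.015,-0.104,0],[0,0,-0.089]],[1,[0.015,-0.104,0],[0,0,-0.089]],[1,[0,0,0],[0,0,0]]]';cat > bar.py <<'E'
from h import *
import sys
q=r.sense();p=q["tcp_pos"][:2]*1000;v=p-[606.8,69.2];R=q["ee_rot"]
th=np.radians(11.98);X=np.array([np.cos(th),np.sin(th)]);Y=np.array([-np.sin(th),np.cos(th)])
yaw=np.degrees(np.arctan2(R[1,1],R[0,1]));a=124.1+67.9-yaw  # bar angle parallel to tool
u=-np.sin(np.radians(a))*X-np.cos(np.radians(a))*Y;n=np.array([u[1],-u[0]])
print("tool a",round(a,1),"radial",round(v@u,1),"trail",round(v@n,1),"z",round(q["tcp_pos"][2]*1000,1),"F",np.round(q["wrist_force"],1),"t",round(q["time_s"],2),"holder",np.round([(p-[568.9,-40.9])@X,(p-[568.9,-40.9])@Y],1))
if len(sys.argv)>1:
    c=r.capture('scene');crop(c,210,130,410,280,4,sys.argv[1]+'.png')
E
python3 bar.py a8
```

```text
time_s: 12.4
tcp_pos: [0.4907, -0.0288, 0.0238]
ee_rot: [[-0.642, -0.767, 0.002], [-0.767, 0.642, 0.0], [-0.001, -0.001, -1.0]]
wrist_force: [-0.5, 0.6, -0.3]
gripper_width: 0.004
tool a 51.9 radial 149.7 trail 26.0 z 23.8 F [-0.5  0.6 -0.3] t 12.4 holder [-74.   28.1]
```

View pics/a8.png

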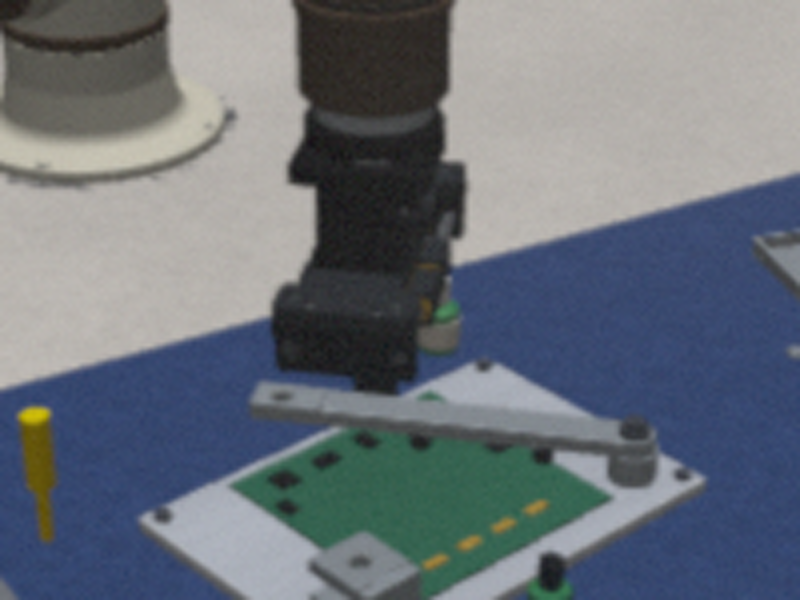

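The bar is turning with the fingers: its end has moved to crop (280,395). I'll continue the arc.

```bash
python3 -m crank '[[1,[0.015,-0.104,0],[0,0,-0.089]],[1,[0.015,-0.104,0],[0,0,-0.089]],[1,[0.015,-0.104,0],[0,0,-0.089]],[1,[0.015,-0.104,0],[0,0,-0.089]],[1,[0.015,-0.104,0],[0,0,-0.089]],[1,[0.015,-0.104,0],[0,0,-0.089]],[1,[0.015,-0.104,0],[0,0,-0.089]],[1,[0,0,0],[0,0,0]]]'
python3 bar.py a9
```

```text
time_s: 13.25
tcp_pos: [0.549, -0.071, 0.0233]
ee_rot: [[-0.207, -0.978, 0.001], [-0.978, 0.207, -0.0], [-0.0, -0.001, -1.0]]
wrist_force: [0.3, 0.1, -0.1]
gripper_width: 0.001
tool a 23.9 radial 149.1 trail 27.6 z 23.3 F [ 0.3  0.1 -0.1] t 13.25 holder [-25.7 -25.3]
```

View pics/a9.png

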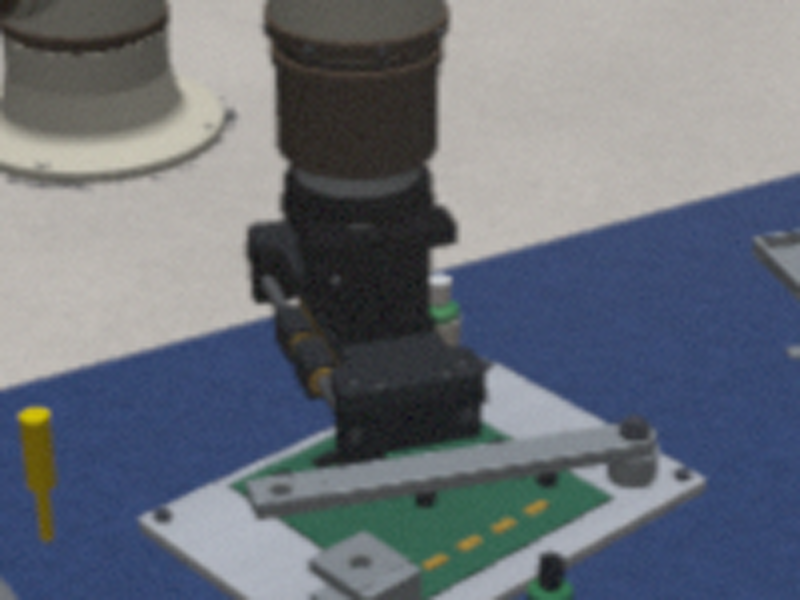

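```bash
python3 -c "
from h import *
s=load('scene0')
p=P(s,278.5/4-.5+210,488.5/4-.5+130,.038)*1000-[3.3,-.8,0]
v=p[:2]-[606.8,69.2];th=np.radians(11.98)
X=np.array([np.cos(th),np.sin(th)]);Y=np.array([-X[1],X[0]])
print(p,np.linalg.norm(v),np.degrees(np.arctan2(-v@X,-v@Y)))"
```

```text
[ 557.13654655 -125.1895896    38.        ] 200.63342481799742 26.31159337395403
```

```bash
python3 -m crank '[[1,[0.015,-0.104,0],[0,0,-0.089]],[1,[0.015,-0.104,0],[0,0,-0.089]],[1,[0.015,-0.104,0],[0,0,-0.089]],[1,[0.015,-0.104,0],[0,0,-0.089]],[1,[0.015,-0.08,0],[0,0,-0.088]],[1,[0.015,-0.08,0],[0,0,-0.088]],[1,[0,0,0],[0,0,0]]]'
python3 bar.py a10
```

```text
time_s: 14.0
tcp_pos: [0.6053, -0.0819, 0.0232]
ee_rot: [[0.208, -0.978, 0.0], [-0.978, -0.208, 0.0], [-0.0, -0.0, -1.0]]
wrist_force: [-0.4, 0.1, 1.1]
gripper_width: 0.007
tool a 360.0 radial 147.5 trail 32.9 z 23.2 F [-0.4  0.1  1.1] t 14.0 holder [ 27.1 -47.7]
```

View pics/a10.png

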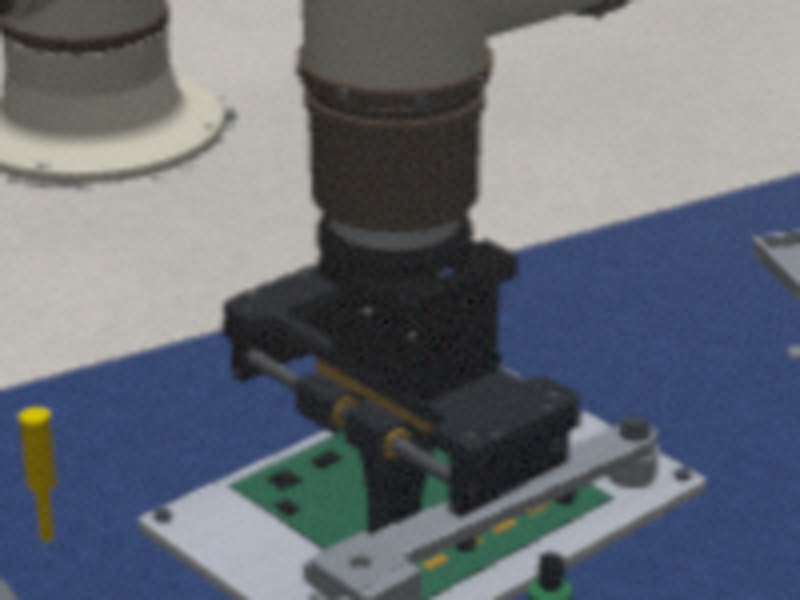

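The bar end is entering the fork, with about 11 mm to go at the fingers. Advancing in small steps and watching the force.

```bash
python3 -m crank '[[1,[0,-0.04,0],[0,0,0]],[1,[0,-0.03,0],[0,0,0]],[1,[0,-0.02,0],[0,0,0]],[1,[0,0,0],[0,0,0]]]';python3 bar.py; python3 -m crank '[[1,[0,-0.01,0],[0,0,0]],[1,[0,0,0],[0,0,0]]]';python3 bar.py;python3 -m crank '[[1,[0,-0.01,0],[0,0,0]],[1,[0,0,0],[0,0,0]]]';python3 bar.py
```

```text
time_s: 14.45
tcp_pos: [0.6142, -0.0803, 0.0233]
ee_rot: [[0.21, -0.978, 0.0], [-0.978, -0.21, 0.0], [0.0, -0.0, -1.0]]
wrist_force: [0.1, 0.4, -0.2]
gripper_width: 0.005
tool a 359.9 radial 147.7 trail 24.0 z 23.3 F [ 0.1  0.4 -0.2] t 14.45 holder [ 36.2 -47.9]
time_s: 14.65
tcp_pos: [0.615, -0.0802, 0.0233]
ee_rot: [[0.21, -0.978, -0.0], [-0.978, -0.21, 0.0], [-0.0, -0.0, -1.0]]
wrist_force: [0.2, -0.5, -0.4]
gripper_width: 0.003
tool a 359.9 radial 147.8 trail 23.3 z 23.3 F [ 0.2 -0.5 -0.4] t 14.65 holder [ 37. -48.]
time_s: 14.85
tcp_pos: [0.616, -0.08, 0.0233]
ee_rot: [[0.21, -0.978, 0.0], [-0.978, -0.21, -0.0], [0.0, -0.0, -1.0]]
wrist_force: [-1.2, -0.7, 0.2]
gripper_width: -0.0
tool a 359.9 radial 147.8 trail 22.2 z 23.3 F [-1.2 -0.7  0.2] t 14.85 holder [ 38. -48.]
```

```bash
for i in 1; do python3 -m crank '[[1,[0,-0.01,0],[0,0,0]],[1,[0,0,0],[0,0,0]]]';python3 bar.py; done; python3 -m crank '[[1,[0,-0.01,0],[0,0,0]],[1,[0,0,0],[0,0,0]]]';python3 bar.py a11
```

```text
time_s: 15.05
tcp_pos: [0.6167, -0.0799, 0.0232]
ee_rot: [[0.21, -0.978, -0.001], [-0.978, -0.21, -0.0], [-0.0, 0.001, -1.0]]
wrist_force: [-1.9, -0.3, 0.8]
gripper_width: 0.008
tool a 359.9 radial 147.8 trail 21.6 z 23.2 F [-1.9 -0.3  0.8] t 15.05 holder [ 38.6 -48.1]
time_s: 15.25
tcp_pos: [0.6167, -0.0798, 0.0232]
ee_rot: [[0.21, -0.978, -0.003], [-0.978, -0.21, -0.0], [-0.0, 0.003, -1.0]]
wrist_force: [-3.4, -1.8, 2.2]
gripper_width: 0.005
tool a 359.9 radial 147.8 trail 21.5 z 23.2 F [-3.4 -1.8  2.2] t 15.25 holder [ 38.7 -48. ]
```

View pics/a11.png

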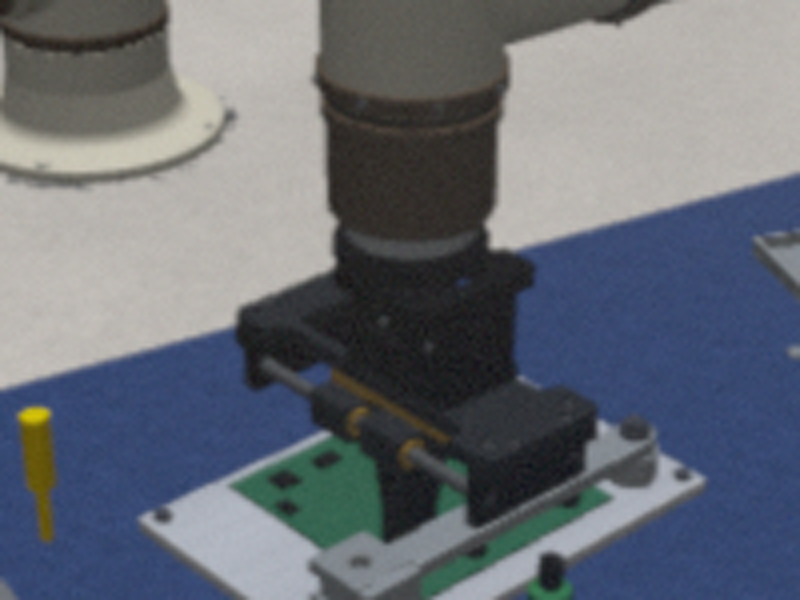

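```bash
python3 -m crank '[[1,[0,-0.015,0],[0,0,0]],[1,[0,0,0],[0,0,0]]]';python3 bar.py; python3 -m crank '[[1,[0,-0.015,0],[0,0,0]],[1,[0,0,0],[0,0,0]]]';python3 bar.py
```

```text
time_s: 15.5
tcp_pos: [0.6167, -0.0798, 0.0231]
ee_rot: [[0.209, -0.978, -0.006], [-0.978, -0.209, -0.001], [-0.001, 0.006, -1.0]]
wrist_force: [-7.4, -1.6, 5.2]
gripper_width: 0.002
tool a 359.9 radial 147.8 trail 21.5 z 23.1 F [-7.4 -1.6  5.2] t 15.5 holder [ 38.7 -48. ]
time_s: 15.7
tcp_pos: [0.6167, -0.0798, 0.0231]
ee_rot: [[0.209, -0.978, -0.009], [-0.978, -0.209, -0.001], [-0.001, 0.009, -1.0]]
wrist_force: [-10.7, -2.2, 7.7]
gripper_width: 0.007
tool a 359.9 radial 147.8 trail 21.4 z 23.1 F [-10.7  -2.2   7.7] t 15.7 holder [ 38.7 -48. ]
```

The fingers don't move while the force rises, so the bar is at the rigid stop. Backing off and rising.

```bash
python3 -m crank '[[1,[0,0.05,0],[0,0,0]],[1,[0,0.15,0],[0,0,0]],[1,[0,0.15,0],[0,0,0]],[0,[0,0,-0.3],[0,0,0]],[0,[0,0,-0.45],[0,0,0]],[0,[0,0,-0.45],[0,0,0]],[0,[0,0,0],[0,0,0]]]';python3 bar.py a12; python3 -c "
from h import *
plan(.4703,-.3013,.150,90)"
```

```text
time_s: 16.4
tcp_pos: [0.593, -0.0859, 0.1513]
ee_rot: [[0.212, -0.977, 0.019], [-0.977, -0.212, 0.0], [0.004, -0.019, -1.0]]
wrist_force: [0.6, -0.1, 0.8]
gripper_width: 0.284
tool a 359.7 radial 148.7 trail 46.4 z 151.3 F [ 0.6 -0.1  0.8] t 16.4 holder [ 14.2 -49. ]
t 16.45 p [590.5 -85.7 147.7] yaw -167.8 j [  7.  23. -10.   0. -56.   5.] F [-0.4 -0.3 -1. ] w 0.328
 turn [-0.012 -0.013 -1.729] shift [-1.202  2.156 -0.023] norm 2.47
```

View pics/a12.png

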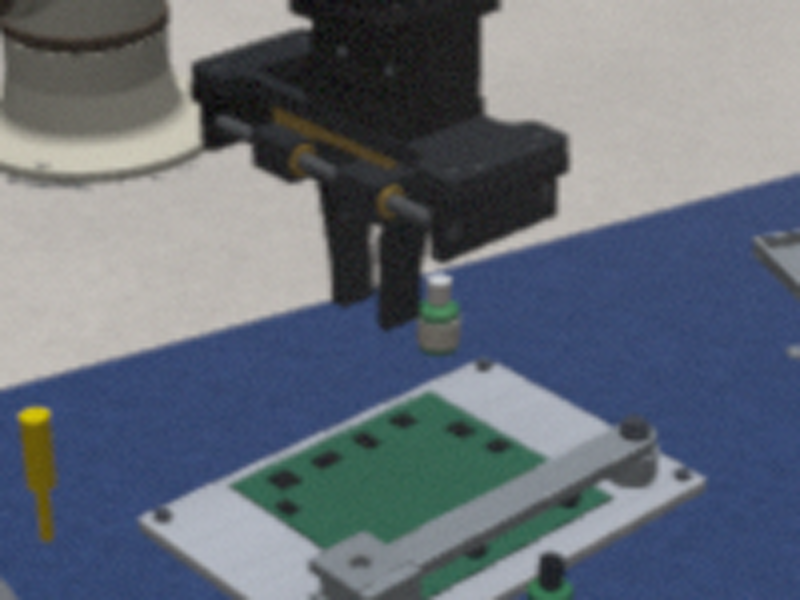

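The bar lies in the fork and the fork hole is visible at crop (360,562). Now to the pin: turn first.

```bash
python3 -m crank '[[0,[0,0,-0.1],[0,0,-0.173]],[0,[0,0,0],[0,0,-0.173]],[0,[0,0,0],[0,0,-0.173]],[0,[0,0,0],[0,0,-0.173]],[0,[0,0,0],[0,0,-0.173]],[0,[0,0,0],[0,0,-0.173]],[0,[0,0,0],[0,0,-0.173]],[0,[0,0,0],[0,0,-0.173]]]';python3 -m crank '[[0,[0,0,0],[0,0,-0.173]],[0,[0,0,0],[0,0,-0.172]],[0,[0,0,0],[0,0,0]]]'; python3 -c "
from h import *
plan(.4703,-.3013,.150,90)"
```

```text
time_s: 17.25
tcp_pos: [0.587, -0.0859, 0.1519]
ee_rot: [[0.965, -0.263, 0.0], [-0.263, -0.965, 0.0], [0.0, -0.001, -1.0]]
wrist_force: [0.2, 0.1, 0.5]
gripper_width: 0.501
time_s: 17.55
tcp_pos: [0.5869, -0.0859, 0.152]
ee_rot: [[1.0, -0.001, -0.0], [-0.001, -1.0, 0.0], [-0.0, -0.0, -1.0]]
wrist_force: [-0.7, -0.7, 0.3]
gripper_width: 0.499
t 17.55 p [586.9 -85.9 152. ] yaw -90.1 j [  7.  22. -10.  -0. -58.  83.] F [-0.7 -0.7  0.3] w 0.499
 turn [-0.001  0.    -0.002] shift [-1.166  2.154  0.02 ] norm 2.45
```

```bash
python3 -m crank '[[0,[-0.08,0.15,0],[0,0,0]],[0,[-0.16,0.3,0],[0,0,0]],[0,[-0.19,0.35,0],[0,0,0]],[0,[-0.19,0.35,0],[0,0,0]],[0,[-0.19,0.35,0],[0,0,0]],[0,[-0.18,0.33,0],[0,0,0]],[0,[-0.12,0.22,0],[0,0,0]],[0,[-0.056,0.104,0],[0,0,0]]]';python3 -m crank '[[0,[0,0,0.2],[0,0,0]],[0,[0,0,0.2],[0,0,0]],[0,[0,0,0],[0,0,0]],[0,[0,0,0],[0,0,0]]]'; python3 -c "
from h import *
plan(.4703,-.3013,.048,90)
c=r.capture('scene');crop(c,110,170,250,300,5,'b1.png')
c=r.capture('top');crop(c,360,200,500,330,5,'b1t.png')"
```

```text
time_s: 18.35
tcp_pos: [0.468, -0.3035, 0.1528]
ee_rot: [[1.0, -0.006, -0.0], [-0.006, -1.0, 0.0], [-0.0, -0.0, -1.0]]
wrist_force: [1.3, -0.6, 0.1]
gripper_width: 0.501
time_s: 18.75
tcp_pos: [0.4699, -0.3016, 0.1133]
ee_rot: [[1.0, -0.001, -0.0], [-0.001, -1.0, -0.0], [-0.0, 0.0, -1.0]]
wrist_force: [0.8, -0.0, 0.0]
gripper_width: 0.5
t 18.75 p [ 469.9 -301.6  113.3] yaw -90.1 j [-16.  22. -18.   0. -51. 106.] F [ 0.8 -0.   0. ] w 0.5
 turn [ 0.     0.001 -0.002] shift [ 0.004 -0.003  0.653] norm 0.65
```

View pics/b1.png

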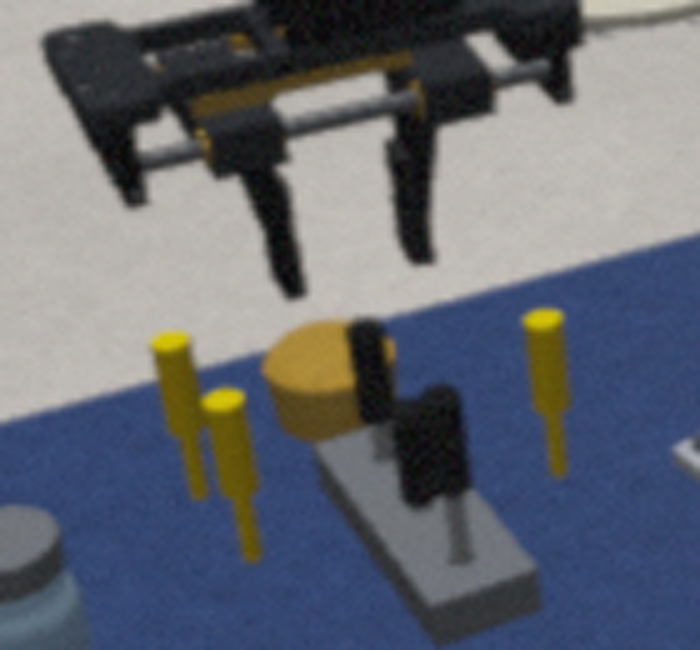

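View pics/b1t.png

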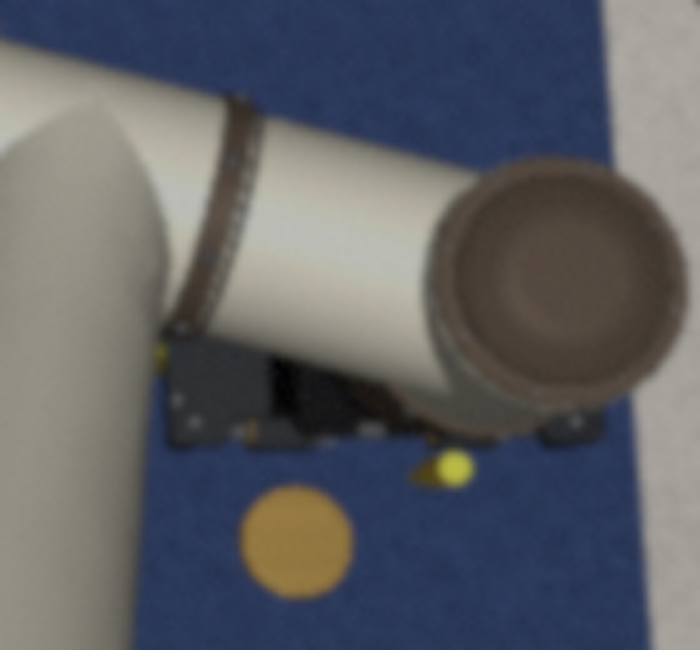

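The fingers are centred over the medium pin: tips at crop (292,293) and (423,260), head top at (368,325). Descending to z = 48 mm.

```bash
python3 -m crank '[[0,[0,0,0.2],[0,0,0]],[0,[0,0,0.2],[0,0,0]],[0,[0,0,0.15],[0,0,0]],[0,[0,0,0.1],[0,0,0]],[0,[0,0,0],[0,0,0]],[0,[0,0,0],[0,0,0]]]'; python3 -c "
from h import *
plan(.4703,-.3013,.048,90)
c=r.capture('scene');crop(c,110,170,250,300,5,'b2.png')"
```

```text
time_s: 19.45
tcp_pos: [0.4705, -0.3018, 0.0491]
ee_rot: [[1.0, -0.001, 0.001], [-0.001, -1.0, -0.001], [0.001, 0.001, -1.0]]
wrist_force: [0.8, 0.6, 1.0]
gripper_width: 0.503
t 19.45 p [ 470.5 -301.8   49.1] yaw -90.0 j [-16.  26. -21.   0. -42. 106.] F [0.8 0.6 1. ] w 0.503
 turn [ 0.001 -0.002 -0.001] shift [-0.002 -0.005  0.011] norm 0.01
```

View pics/b2.png

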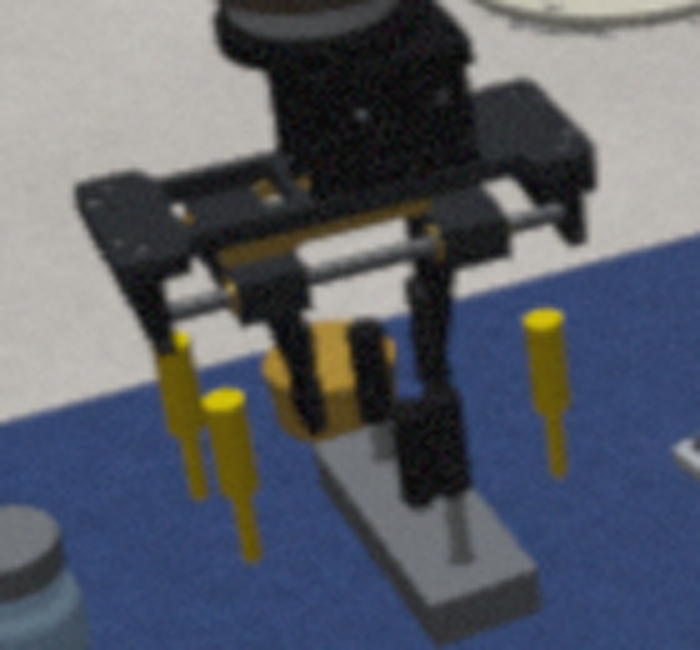

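```bash
python3 -m crank '[[1,[0,0,0],[0,0,0]],[1,[0,0,0],[0,0,0]],[1,[0,0,0],[0,0,0]],[1,[0,0,0],[0,0,0]],[1,[0,0,0],[0,0,0]],[1,[0,0,0],[0,0,0]],[1,[0,0,0],[0,0,0]]]'; python3 -c "
from h import *
plan(.4703,-.3013,.048,90);print(r.sense()['moment'])
c=r.capture('scene');crop(c,110,170,250,300,5,'b3.png')"
```

```text
time_s: 20.2
tcp_pos: [0.4698, -0.3016, 0.0484]
ee_rot: [[1.0, -0.001, 0.0], [-0.001, -1.0, -0.0], [0.0, 0.0, -1.0]]
wrist_force: [0.1, 0.1, 1.3]
gripper_width: 0.174
t 20.2 p [ 469.8 -301.6   48.4] yaw -90.1 j [-16.  26. -21.   0. -42. 106.] F [0.1 0.1 1.3] w 0.174
 turn [ 0.    -0.    -0.001] shift [ 0.005 -0.003  0.004] norm 0.01
[-0.08369976  0.13788904 -0.01935196]
```

View pics/b3.png

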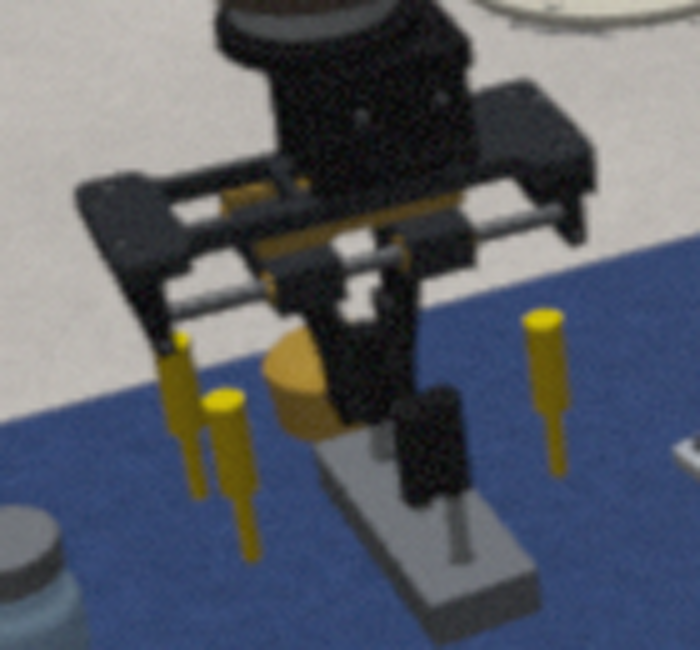

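Gripped: the opening reads about 15–16 mm, which matches the head. Lifting straight up.

```bash
python3 -m crank '[[1,[0,0,0],[0,0,0]],[1,[0,0,-0.08],[0,0,0]],[1,[0,0,-0.15],[0,0,0]],[1,[0,0,-0.22],[0,0,0]],[1,[0,0,-0.25],[0,0,0]],[1,[0,0,-0.25],[0,0,0]],[1,[0,0,-0.2],[0,0,0]],[1,[0,0,0],[0,0,0]]]'; python3 -c "
from h import *
plan(.649,-.126,.163)
c=r.capture('scene');crop(c,110,150,260,290,4.5,'b4.png')"
```

```text
time_s: 21.05
tcp_pos: [0.4716, -0.3023, 0.1669]
ee_rot: [[1.0, -0.001, 0.007], [-0.001, -1.0, -0.003], [0.007, 0.003, -1.0]]
wrist_force: [0.2, 0.1, -0.1]
gripper_width: 0.174
t 21.05 p [ 471.6 -302.3  166.9] yaw -90.0 j [-16.  18. -14.   0. -58. 106.] F [ 0.2  0.1 -0.1] w 0.174
 turn [ 0.004 -0.009  0.   ] shift [ 1.773 -1.765  0.039] norm 2.5
```

View pics/b4.png

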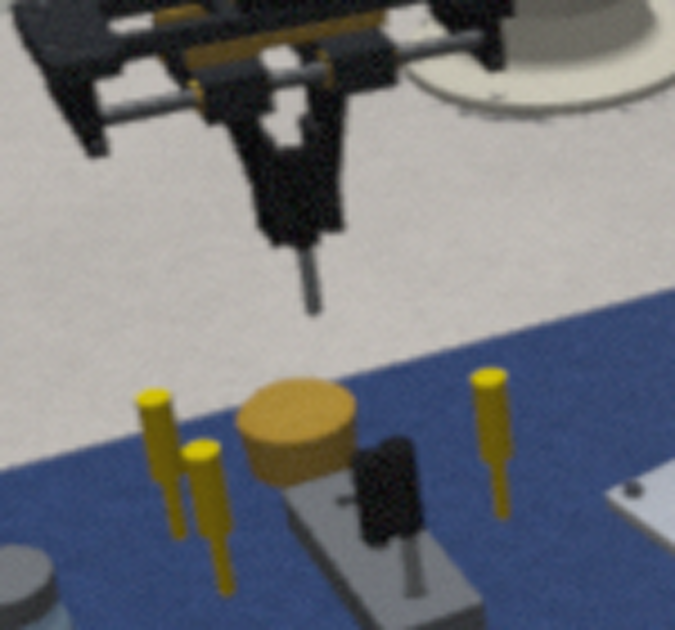

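The pin is in hand with its full shank visible; the short and long pins are still in the stand. Carrying it to above the fork.

```bash
python3 -m crank '[[1,[0.1,-0.1,0],[0,0,0]],[1,[0.2,-0.2,0],[0,0,0]],[1,[0.25,-0.25,0],[0,0,0]],[1,[0.25,-0.25,0],[0,0,0]],[1,[0.25,-0.25,0],[0,0,0]],[1,[0.25,-0.25,0],[0,0,0]],[1,[0.2,-0.2,0],[0,0,0]],[1,[0.15,-0.15,0],[0,0,0]]]';python3 -m crank '[[1,[0.12,-0.12,0.1],[0,0,0]],[1,[0,0,0.2],[0,0,0]],[1,[0,0,0.2],[0,0,0]],[1,[0,0,0],[0,0,0]],[1,[0,0,0],[0,0,0]],[1,[0,0,0],[0,0,0]]]'; python3 -c "
from h import *
plan(.649,-.126,.1)
c=r.capture('scene');pickle.dump(c,open('c1.pkl','wb'));crop(c,260,190,350,300,6,'b5.png')
c=r.capture('top');crop(c,300,160,400,260,6,'b5t.png')"
```

```text
time_s: 21.9
tcp_pos: [0.6357, -0.1343, 0.161]
ee_rot: [[1.0, 0.0, -0.003], [0.0, -1.0, 0.0], [-0.003, -0.0, -1.0]]
wrist_force: [0.4, -0.6, 0.2]
gripper_width: 0.175
time_s: 22.5
tcp_pos: [0.6476, -0.1249, 0.114]
ee_rot: [[1.0, -0.001, 0.001], [-0.001, -1.0, -0.0], [0.001, 0.0, -1.0]]
wrist_force: [-0.8, -0.4, 0.1]
gripper_width: 0.176
t 22.5 p [ 647.6 -124.9  114. ] yaw -90.1 j [  3.  30.  -2.   0. -57.  87.] F [-0.8 -0.4  0.1] w 0.176
 turn [ 0.    -0.002  0.   ] shift [0.014 0.011 0.14 ] norm 0.14
```

View pics/b5.png

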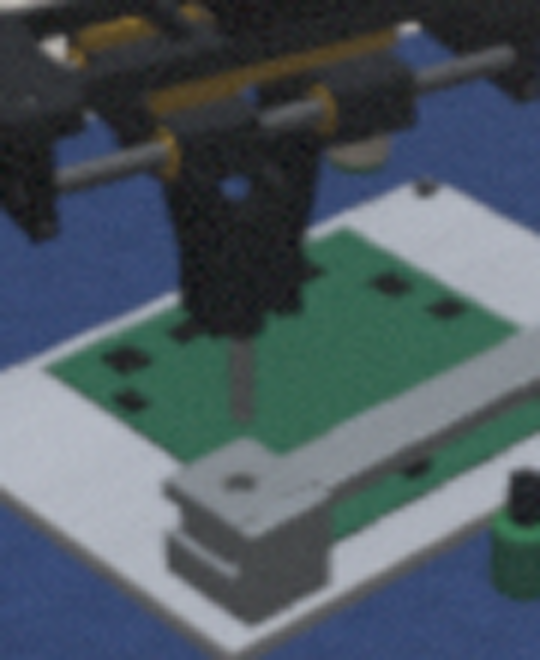

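View pics/b5t.png

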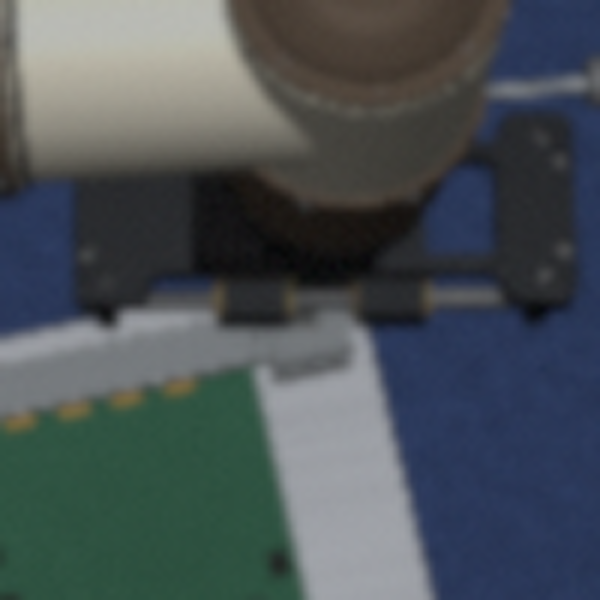

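```bash
cat > m3.py <<'E'
from h import *
import sys
c=load(sys.argv[1])
g=cv2.cvtColor(c["img"],cv2.COLOR_BGR2GRAY)
hx,hy,tx,ty=[float(v) for v in sys.argv[2:6]];tipz=float(sys.argv[6])
f=lambda x,y:((x+.5)/6-.5+260,(y+.5)/6-.5+190)
# dark hole centroid
u,v=f(hx,hy);u=int(round(u));v=int(round(v))
w=g[v-4:v+5,u-5:u+6].astype(float);
bg=np.percentile(w,60);d=np.clip(bg-w-12,0,None);d[(np.abs(np.arange(-4,5))>3),:]=0
yy,xx=np.mgrid[v-4:v+5,u-5:u+6];hc=((d*xx).sum()/d.sum(),(d*yy).sum()/d.sum())
print("hole px",np.round(hc,2), "hole ray",np.round(P(c,*hc,.048)*1000,1))
print("tip ray",np.round(P(c,*f(tx,ty),tipz)*1000,1))
E
python3 m3.py c1 241 483 243 422 .0716
python3 -c "
from h import *
c=load('c1');crop(c,285,240,315,285,16,'z1.png')
q=r.sense()
for z in(.0716,.1076):
  print(proj(c,[.649,-.126,z]),proj(c,[.6476,-.1249,z]))
print(proj(c,[.649,-.126,.048]))"
```

```text
hole px [299.59 269.99] hole ray [ 651.5 -126.9   48. ]
tip ray [ 651.3 -125.4   71.6]
[299.2755251  259.42295852] [299.42178897 258.9073927 ]
[299.12238382 244.00169297] [299.271676   243.49925374]
[299.3728293  269.22145187]
```

View pics/z1.png

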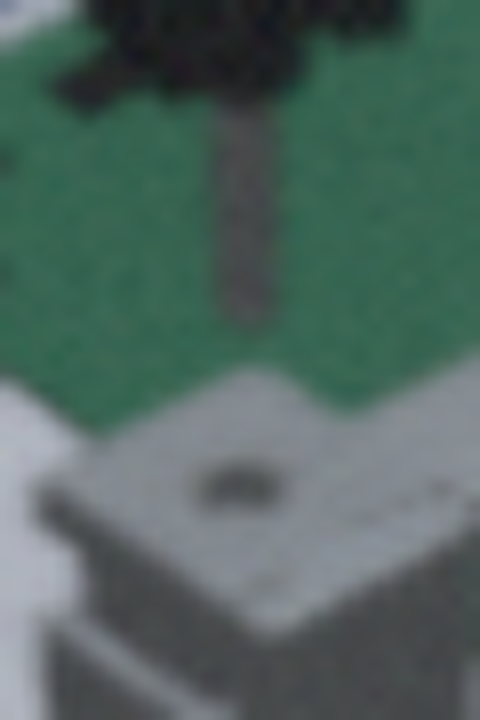

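Top-camera relative measurement (stand hole to fork hole, with the pin's TCP at grasp) gives a TCP target of (648.1, −126.2). The scene view agrees: the shank column is 299.95, the hole is at 299.5, so about 0.9 mm too far right. I'll correct and lower the tip to about 4 mm above the hole.

```bash
python3 -m crank '[[1,[0.005,0.013,0.06],[0,0,0]],[1,[0,0,0.08],[0,0,0]],[1,[0,0,0.05],[0,0,0]],[1,[0,0,0],[0,0,0]],[1,[0,0,0],[0,0,0]]]'; python3 -c "
from h import *
plan(.6481,-.1262,.09)
c=r.capture('scene');pickle.dump(c,open('c2.pkl','wb'));crop(c,285,240,315,285,16,'z2.png')"
```

```text
time_s: 23.1
tcp_pos: [0.6474, -0.1261, 0.0939]
ee_rot: [[1.0, -0.001, -0.001], [-0.001, -1.0, -0.0], [-0.001, 0.0, -1.0]]
wrist_force: [0.1, 0.0, -0.5]
gripper_width: 0.171
t 23.1 p [ 647.4 -126.1   93.9] yaw -90.1 j [  3.  31.  -4.   0. -55.  87.] F [ 0.1  0.  -0.5] w 0.171
 turn [ 0.     0.001 -0.   ] shift [0.007 0.001 0.039] norm 0.04
```

View pics/z2.png

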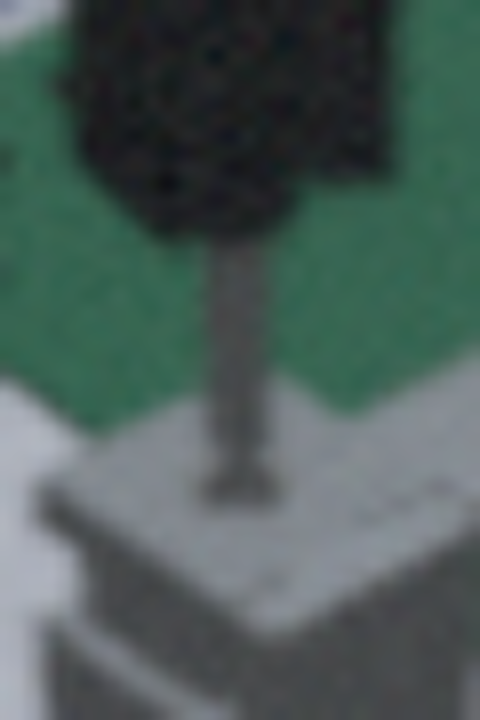

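The shank is at crop column 238 and the hole at 239. The tip sits where its height says it should, so it's aligned. Shifting +0.7 mm in x and inserting slowly.

```bash
python3 -m crank '[[1,[0.007,0,0.02],[0,0,0]],[1,[0,0,0.02],[0,0,0]],[1,[0,0,0.02],[0,0,0]],[1,[0,0,0],[0,0,0]]]';python3 -m crank '[[1,[0,0,0.02],[0,0,0]],[1,[0,0,0.02],[0,0,0]],[1,[0,0,0],[0,0,0]]]'; python3 -c "
from h import *
plan(.6481,-.1262,.09);print(r.sense()['moment'])
c=r.capture('scene');crop(c,285,240,315,285,16,'z3.png')"
```

```text
time_s: 23.55
tcp_pos: [0.6479, -0.126, 0.0878]
ee_rot: [[1.0, -0.001, -0.001], [-0.001, -1.0, 0.0], [-0.001, -0.0, -1.0]]
wrist_force: [-0.1, 0.8, -0.7]
gripper_width: 0.173
time_s: 23.85
tcp_pos: [0.6479, -0.126, 0.0838]
ee_rot: [[1.0, -0.001, -0.001], [-0.001, -1.0, 0.0], [-0.001, -0.0, -1.0]]
wrist_force: [-0.3, 0.0, 0.2]
gripper_width: 0.175
t 23.85 p [ 647.9 -126.    83.8] yaw -90.1 j [  3.  32.  -4.  -0. -54.  87.] F [-0.3  0.   0.2] w 0.175
 turn [-0.     0.001  0.   ] shift [ 0.002  0.002 -0.062] norm 0.06
[-0.09385644  0.12093525 -0.01035051]
```

View pics/z3.png

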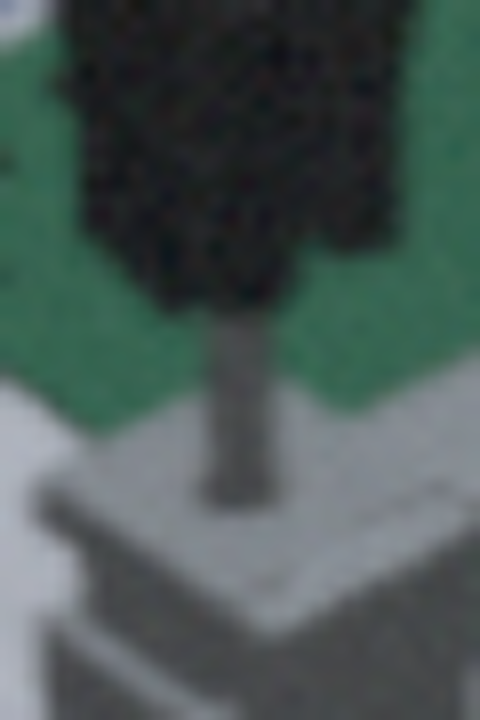

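The tip is in the hole with no force. Continuing down in small steps.

```bash
python3 -m crank '[[1,[0,0,0.03],[0,0,0]],[1,[0,0,0.03],[0,0,0]],[1,[0,0,0],[0,0,0]]]';python3 -m crank '[[1,[0,0,0.04],[0,0,0]],[1,[0,0,0.04],[0,0,0]],[1,[0,0,0],[0,0,0]]]'; python3 -c "
from h import *
plan(.6481,-.1262,.0544);print(r.sense()['moment'])"
```

```text
time_s: 24.2
tcp_pos: [0.6477, -0.126, 0.0776]
ee_rot: [[1.0, -0.001, -0.001], [-0.001, -1.0, 0.0], [-0.001, -0.0, -1.0]]
wrist_force: [0.3, 0.7, -0.7]
gripper_width: 0.174
time_s: 24.5
tcp_pos: [0.6476, -0.126, 0.0693]
ee_rot: [[1.0, -0.001, -0.002], [-0.001, -1.0, 0.0], [-0.002, -0.0, -1.0]]
wrist_force: [-0.5, 0.6, -0.6]
gripper_width: 0.175
t 24.5 p [ 647.6 -126.    69.3] yaw -90.1 j [  3.  33.  -5.  -0. -52.  87.] F [-0.5  0.6 -0.6] w 0.175
 turn [-0.     0.002  0.   ] shift [0.005 0.002 0.149] norm 0.15
[-0.07891894  0.09474032  0.00750015]
```

```bash
python3 -m crank '[[1,[0.003,0,0.04],[0,0,0]],[1,[0,0,0.04],[0,0,0]],[1,[0,0,0.03],[0,0,0]],[1,[0,0,0.02],[0,0,0]],[1,[0,0,0],[0,0,0]]]';python3 -m crank '[[1,[0,0,0.01],[0,0,0]],[1,[0,0,0],[0,0,0]]]';python3 -m crank '[[1,[0,0,0.01],[0,0,0]],[1,[0,0,0],[0,0,0]]]'; python3 -c "
from h import *
plan(.6481,-.1262,.0544);print(r.sense()['moment'])
c=r.capture('scene');crop(c,285,240,315,285,16,'z4.png')"
```

```text
time_s: 25.0
tcp_pos: [0.6482, -0.1261, 0.0568]
ee_rot: [[1.0, -0.001, -0.001], [-0.001, -1.0, -0.0], [-0.001, 0.0, -1.0]]
wrist_force: [-0.4, -0.5, -0.1]
gripper_width: 0.174
time_s: 25.2
tcp_pos: [0.6485, -0.1261, 0.0563]
ee_rot: [[1.0, -0.001, 0.0], [-0.001, -1.0, -0.0], [0.0, 0.0, -1.0]]
wrist_force: [-0.0, 0.0, -0.5]
gripper_width: 0.174
time_s: 25.4
tcp_pos: [0.6484, -0.1261, 0.0552]
ee_rot: [[1.0, -0.001, -0.0], [-0.001, -1.0, 0.0], [-0.0, -0.0, -1.0]]
wrist_force: [-0.5, -0.6, -0.6]
gripper_width: 0.175
t 25.4 p [ 648.4 -126.1   55.2] yaw -90.1 j [  3.  34.  -6.  -0. -51.  87.] F [-0.5 -0.6 -0.6] w 0.175
 turn [-0.  0.  0.] shift [-0.003  0.001  0.008] norm 0.01
[-0.0957874   0.14450957 -0.01419354]
```

View pics/z4.png

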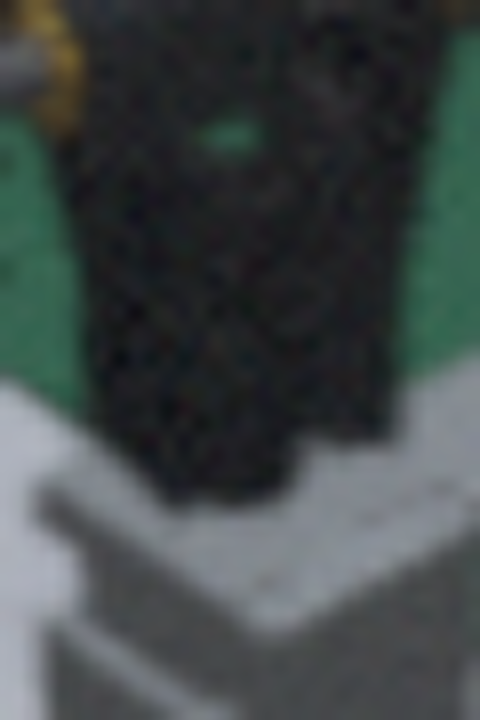

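Nearly seated. I'll go on in 1 mm steps until contact.

```bash
python3 -m crank '[[1,[0,0,0.01],[0,0,0]],[1,[0,0,0],[0,0,0]]]';python3 -m crank '[[1,[0,0,0.01],[0,0,0]],[1,[0,0,0],[0,0,0]]]';python3 -m crank '[[1,[0,0,0.01],[0,0,0]],[1,[0,0,0],[0,0,0]]]'
```

```text
time_s: 25.65
tcp_pos: [0.6486, -0.126, 0.0545]
ee_rot: [[1.0, -0.001, 0.0], [-0.001, -1.0, -0.0], [0.0, 0.0, -1.0]]
wrist_force: [0.5, 0.7, -0.2]
gripper_width: 0.175
time_s: 25.85
tcp_pos: [0.6487, -0.1261, 0.0544]
ee_rot: [[1.0, -0.001, 0.001], [-0.001, -1.0, -0.0], [0.001, 0.0, -1.0]]
wrist_force: [-1.1, 1.5, 5.4]
gripper_width: 0.17
time_s: 26.05
tcp_pos: [0.6488, -0.1261, 0.0544]
ee_rot: [[1.0, -0.0, 0.001], [-0.0, -1.0, -0.001], [0.001, 0.001, -1.0]]
wrist_force: [-3.6, 1.0, 8.3]
gripper_width: 0.174
```

Contact at z = 54.4 mm, exactly the seated height. Releasing.

```bash
python3 -m crank '[[0,[0,0,0],[0,0,0]],[0,[0,0,0],[0,0,0]],[0,[0,0,0],[0,0,0]],[0,[0,0,0],[0,0,0]],[0,[0,0,0],[0,0,0]]]';python3 -m crank '[[0,[0,0,-0.05],[0,0,0]],[0,[0,0,-0.15],[0,0,0]],[0,[0,0,-0.3],[0,0,0]],[0,[0,0,-0.4],[0,0,0]],[0,[0,0,-0.4],[0,0,0]],[0,[-0.4,0,0],[0,0,0]],[0,[-0.4,0,0],[0,0,0]],[0,[-0.4,0,0],[0,0,0]]]';python3 -m crank '[[0,[-0.4,0,0],[0,0,0]],[0,[-0.4,0,0],[0,0,0]],[0,[-0.3,0,0],[0,0,0]],[0,[0,0,0],[0,0,0]]]'; python3 -c "
from h import *
plan(.6481,-.1262,.0544)
c=r.capture('scene');cv2.imwrite('pics/f.png',c['img']);pickle.dump(c,open('c3.pkl','wb'));crop(c,230,190,400,310,4.5,'f1.png')
c=r.capture('top');cv2.imwrite('pics/ft.png',c['img']);pickle.dump(c,open('c3t.pkl','wb'))"
```

```text
time_s: 26.55
tcp_pos: [0.6484, -0.1261, 0.0519]
ee_rot: [[1.0, -0.001, -0.001], [-0.001, -1.0, -0.0], [-0.001, 0.0, -1.0]]
wrist_force: [-0.9, -0.3, 0.2]
gripper_width: 0.479
time_s: 27.35
tcp_pos: [0.5275, -0.1259, 0.1838]
ee_rot: [[1.0, -0.001, 0.002], [-0.001, -1.0, 0.0], [0.002, -0.0, -1.0]]
wrist_force: [0.1, 0.5, 0.4]
gripper_width: 0.503
time_s: 27.75
tcp_pos: [0.415, -0.1259, 0.1837]
ee_rot: [[1.0, -0.002, 0.001], [-0.002, -1.0, 0.001], [0.001, -0.001, -1.0]]
wrist_force: [1.0, -0.5, 0.5]
gripper_width: 0.502
t 27.75 p [ 415.  -125.9  183.7] yaw -90.1 j [  5.   5. -28.  -0. -56.  85.] F [ 1.  -0.5  0.5] w 0.502
 turn [-0.001 -0.001 -0.   ] shift [ 2.331 -0.     1.293] norm 2.67
```

View pics/f.png

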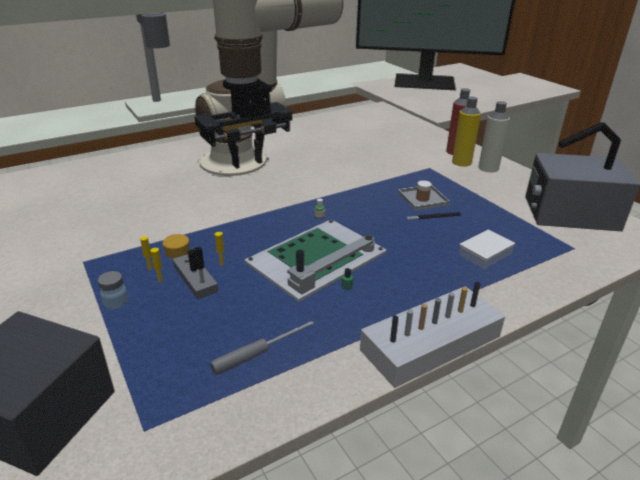

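View pics/f1.png

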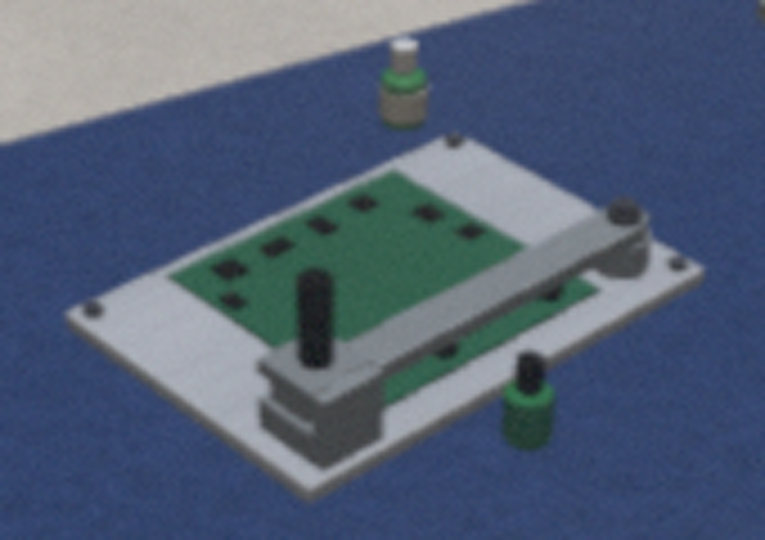

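View pics/ft.png

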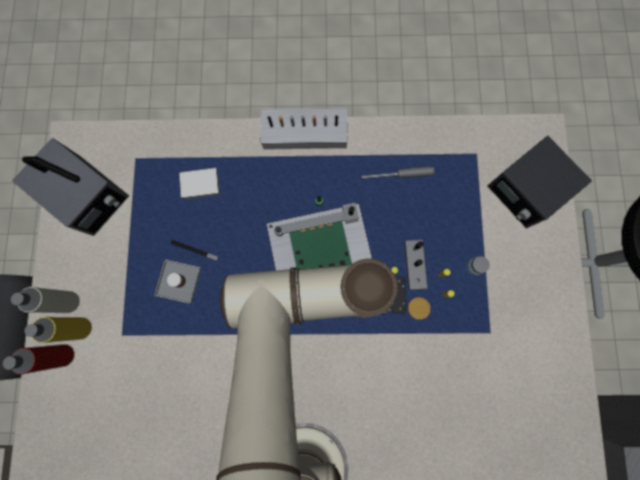

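The head sits flush and upright on the fork, the bar is inside the fork, and the pot stands upright in the tray at scene (424,190). The other two pins and all bystanders are at their starting pixels. Handing in.

```bash
python3 -c "
from station import r
print(r.finish_job())"
```

```text
the job is handed in; nothing more can be done
None
```

The board is clamped and the job is handed in at about 28 s of the 67 s allowed; no verdict was reported.

- **Pot:** I lifted the flux pot off the board and set it upright in the steel tray. Contact with the floor came at the expected height.
- **Bar:** I swung it into the fork with shut fingers. At the end the fingers no longer moved while the force rose to about 13 N, so it is against the stop.
- **Pin:** I took the black middle-length pin from the stand hole nearest the robot and pushed it down through fork and bar. It met no resistance until the head seated, at the predicted tool height of 54.4 mm.

**Last checks:** the final pictures show the pin head upright and flush on the fork and the bar inside the fork. The pot is upright in the tray. The short and long pins are still in the stand, and nothing else appears to have moved (judged by eye, no image comparison). The robot is clear of everything.

**Disagreements:** the scene camera put points about 3 mm further out in x than the top camera. I therefore aimed at the fork hole by relative measurement, and both views then agreed to within about a millimetre. No check failed.

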